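Hang rinsed paint cups on the draining rack

ROBOT

A 7-joint arm with a two-finger parallel gripper is mounted at the origin on a cart in front of the work surface, level with it; the furniture and walls round the work are solid. World frame = base frame: x ahead of the robot, y to its left, z up, the work surface at z = 0. Lengths are in m, angles in rad, forces in N, time in s.
With the tool pointing down it reaches from about 0.4 to 0.85 m from the base axis. Payload 4.5 kg.
Tool frame: the origin (TCP) lies on the mounting face of the last link; the fingertips stand 166 mm ahead of it and the grasp point (between the pads) lies 147 mm ahead of it; z points along the fingers, y is the line along which they close (so a half turn about z gives the same grasp; the last joint's range is limited). The gripper opens to 88 mm and grips with 3 to 60 N. Pads are 18 mm wide; open, the fingers measure 123 mm over their backs; the gripper's body (75 mm by 187 mm) begins 45 mm behind the grasp point.
Start: joints at [-1.105, 0.689, -0.195, 1.565, 0.157, 0.902, -0.215], TCP at [0.262, 0.568, 0.405] pointing down, gripper open.
Joint ranges: [-3.01, 3.01], [-0.46, 2.08], [-1.47, 1.51], [0.13, 2.56], [-1, 4.14], [0.04, 2.09], [-2.66, 2.66]. Speed limits (rad/s): [2.57, 2.57, 3.14, 3.14, 3.14, 3.14, 3.14].

INTERFACE

Orientations are given as a unit quaternion [x, y, z, w].
In Python, from plant import r, snapshot gives the robot as it stands. The module is installed in compiled form; this text tells all that it offers.
- The arm moves only by the tool move_arm, never from a script. Its argument "rows" is a list of rows, each a list of 5 numbers: the shift along the tool's x, y, z in m, then the turn about the tool's z in rad, then the finger opening in m, from 0 to 0.0881. In form: [[dx, dy, dz, spin, claw], ...]. A call has 1 to 10 rows; each row shifts and turns the commanded pose from where the row before left it, along the tool's axes as they then stand; what a row does not reach is not made up. A row lasts 1/12 s, in which the tool goes at most 41.7 mm and 7.16 degrees, less where a joint would pass 70% of its speed; a pose out of reach is approached as far as the arm can. A call with a gripper value outside its range is refused whole. The fingers move at their own pace and stop on an object; "newtons" is the grip in N (left out, the last holds). Time passes only in rows, so rows that do not move let the fingers close. It gives the time, the measured TCP pose, the force, the opening and the grip force at its end, in the units of the state.
- r.get_state(): the state, without advancing time (a new reading comes with each control period).
- snapshot(name): name is "scene" or "top"; returns a dict with "color" (400x640x3 uint8, red, green, blue), "depth" (400x640 float32, m along the optical axis (not along the pixel's ray), 0 where there is no reading), "mtx" (3x3 intrinsics, pixels), "eye" and "orientation" of the camera in the world. Camera axes: x right, y up, looking along -z (the intrinsics and any distortion apply to the point x, -y, -z); pixel columns grow to the right and rows downward; lengths in m; the calibration is good to about 2 mm. A picture is of the moment at which its call begins.
- r.finish_job(): hands the job in; it is judged then, once.
The state is a dict: "clock": time; "q": joint angles; "qd": joint speeds; "joint_torque": joint torques, N m; "tool_pos": TCP position; "eef_rot": TCP orientation; "contact_force": force on the tool from outside, world axes, zero at the start; "moment": the same for the moment, N m; "opening": opening from 0.0 (shut) to 1.0 (fully open); "finger_force": force on a finger pad.
Only numpy, scipy, OpenCV 4.12 (cv2) and the standard library are available. Lean on these libraries where they do the work, as an engineer would, in place of code of your own. Each camera call takes 0.05 s, during which the arm holds its last target. There are 200 camera calls.

TASK

The two rinsed metal paint cups stand mouth down on the bench and cannot drain. Hang them mouth down on the rack's leaning pegs, first the tall cup on the long peg and then the short cup on the short peg, pressing each one down past the spring clips until you feel its rim bear firmly and squarely on the stop ring, but without shoving the ring along its peg. Let go of both cups and leave everything else on the bench where it stands.

Things in the scene. Friction and masses are not known exactly. Their poses are not given: they have to be found in the camera images.
- cup_tall: tall plain metal paint cup without a handle, straight-sided, 60 mm outside diameter (about 67 mm over the thin rolled rim, which is 5 mm high), 106 mm high, 55 mm inside diameter, 102 mm deep inside, about 140 g. Starts standing mouth down on the bench. Origin at the centre of its mouth (rim plane), z along its axis toward its closed foot.
- cup_short: short plain metal paint cup without a handle, straight-sided, 60 mm outside diameter (about 67 mm over the thin rolled rim, which is 5 mm high), 70 mm high, 55 mm inside diameter, 66 mm deep inside, about 110 g. Starts standing mouth down on the bench. Origin at the centre of its mouth (rim plane), z along its axis toward its closed foot.
- peg_long: long peg for the tall cup: steel rod, 14 mm thick, on the rack's cross tube (left one seen from the robot). Origin at its root, on the tube's axis; z runs along the peg to its tip 131 mm away, leaning 25 degrees from vertical outward to the left of the rack; x level, to the rack's back.
- peg_short: short peg for the short cup: steel rod, 14 mm thick, on the rack's cross tube (right one seen from the robot). Origin at its root, on the tube's axis; z runs along the peg to its tip 97 mm away, leaning 25 degrees from vertical outward to the right of the rack; x level, to the rack's back.
- peg_long_tip (a point): top of the long peg's black dome, 32 mm across; axes as the peg. Two sprung steel clips hang from it on the +x and -x sides, splayed to 62 mm about 40 mm below the tip. A cup slid on bends them in (about 2 to 5 N of push); then they hold it by friction: a cup let go too early hangs askew and does not slide home by itself.
- peg_short_tip (a point): top of the short peg's black dome, 32 mm across; axes as the peg. Two sprung steel clips hang from it on the +x and -x sides, splayed to 62 mm about 40 mm below the tip. A cup slid on bends them in (about 2 to 5 N of push); then they hold it by friction: a cup let go too early hangs askew and does not slide home by itself.
- ring_long: grey stop ring on the long peg, 72 mm across, 6 mm thick. Origin at the centre of its flat seat face, z along the peg to the tip; 76 to 96 mm of peg stand above the face. On the face a centring cone, 49 mm across at the foot, 38 at the top, 6 mm high, fits into the cup's mouth. It is clamped on the rod and slips only when pushed with over 45 N.
- ring_short: grey stop ring on the short peg, 72 mm across, 6 mm thick. Origin at the centre of its flat seat face, z along the peg to the tip; 42 to 62 mm of peg stand above the face. On the face a centring cone, 49 mm across at the foot, 38 at the top, 6 mm high, fits into the cup's mouth. It is clamped on the rod and slips only when pushed with over 45 N.
- rack: draining rack fixed to the bench: steel drip tray 120 (x) by 230 mm (y), 18 mm high; a dark square cross tube 24 mm thick, its axis 50 mm above the bench over the tray's middle, carries the peg roots 45 mm left (long) and right (short) of the centre; the pegs lean apart. Origin at the centre of the tray's underside, x to the rack's back, y to its left, z up. Beware: a blue carton hangs 0.29 m over the bench behind its right end.
- dropper_bottle: bystander: dark dropper bottle, 37 mm across, 117 mm high; origin at the centre of its underside
- scraper: bystander: flat scraper with black handle, 60 x 195 x 18 mm, long along its y; origin at the centre of its underside
- squeeze_bottle: bystander: plastic squeeze bottle with bent spout, 63 x 81 mm, 193 mm high; origin at the centre of its underside
- stir_stick: bystander: flat wooden stir stick, 190 x 17 x 9 mm, long along its y; origin at the centre of its underside
Not all that is in view belongs to the job. What is shaped like the cup_tall but pink or purple is not meant.

How it is judged:
By the outcome, as a careful person would: the job done as asked, in the order asked, and still so for the second after the job is handed in, with the robot touching nothing.
It also fails if it takes over 66 s, if anything falls off the work surface, if the arm or the gripper's body presses on something with over 40 N, if the wrist force passes 120 N, or if a joint passes its speed limit or range.

## Working session

There is one attempt and no reset: what is moved stays moved. The work goes in short steps, Python scripts to look and compute and a tool call to move; the robot and the scene stay as the last step left them, time stands still between calls to the robot, and variables do not carry over. Pictures are saved under pics/ and viewed, at most 10 in all, crops included, and the job is handed in when it is done.

Besides the shell and the picture viewer there is one more tool, called after ">>>" as name(argument=value, ...) on one line, values as JSON. move_arm: Moves the arm, as the interface text tells. Its arguments: {"type":"object","properties":{"rows":{"type":"array"},"newtons":{"type":"number"}},"required":["rows"]}

```bash
mkdir -p pics; ls; cat > h.py <<'E'
import numpy as np, cv2
from scipy.spatial.transform import Rotation as R
from plant import r, snapshot
def snap(n):
    s=snapshot(n); o=np.array(s['orientation'],float)
    s['R']=o if o.shape==(3,3) else R.from_quat(o).as_matrix()
    K=s['mtx'];d=s['depth'];v,u=np.mgrid[:400,:640]
    x=(u-K[0][2])/K[0][0]*d;y=(v-K[1][2])/K[1][1]*d
    s['P']=np.stack([x,-y,-d],-1)@s['R'].T+np.array(s['eye']); s['P'][d==0]=np.nan
    return s
E
python3 - <<'E'
from h import *
for n in('scene','top'):
    s=snap(n);print(n,s['eye'],s['orientation'],s['mtx'],s.keys())
    cv2.imwrite(f'pics/{n}0.png',s['color'][...,::-1]); np.savez(f'{n}0.npz',**{k:s[k] for k in('color','P','depth')})
print(r.get_state())
E
```

```text
pics
scene [ 0.19319787 -0.42106982  0.72700635] [ 0.39955431 -0.11649417 -0.24922761  0.87445472] [[371.23949959   0.         315.55660105]
 [  0.         371.23949959 190.74460487]
 [  0.           0.           1.        ]] dict_keys(['color', 'depth', 'mtx', 'eye', 'orientation', 'R', 'P'])
top [0.38478575 0.16126224 1.35031875] [-0.05505507  0.05065433  0.7130006  -0.69716083] [[406.2819378    0.         317.39897194]
 [  0.         406.2819378  196.32822808]
 [  0.           0.           1.        ]] dict_keys(['color', 'depth', 'mtx', 'eye', 'orientation', 'R', 'P'])
{'clock': 0.1, 'q': array([-1.10516824,  0.68987197, -0.1945009 ,  1.56621572,  0.15730852,
        0.90247463, -0.21507859]), 'qd': array([-0.00047021, -0.00157855,  0.00136711, -0.00376154,  0.00029055,
        0.00121213, -0.00059539]), 'joint_torque': array([-1.66876413e-03, -5.28497887e+01, -1.27088919e+00, -1.53837007e+01,
       -5.25091169e-02,  2.12669664e-03,  6.12353210e-05]), 'tool_pos': array([0.26149291, 0.56735529, 0.40401357]), 'eef_rot': array([ 2.14198655e-01,  9.76789799e-01, -7.83095935e-04, -1.03907368e-04]), 'contact_force': array([ 0.21745602, -0.24009186,  0.76682196]), 'moment': array([-0.00674267, -0.0492251 ,  0.03957676]), 'finger_force': 0.0, 'opening': 0.998805862457589}
```

View pics/scene0.png

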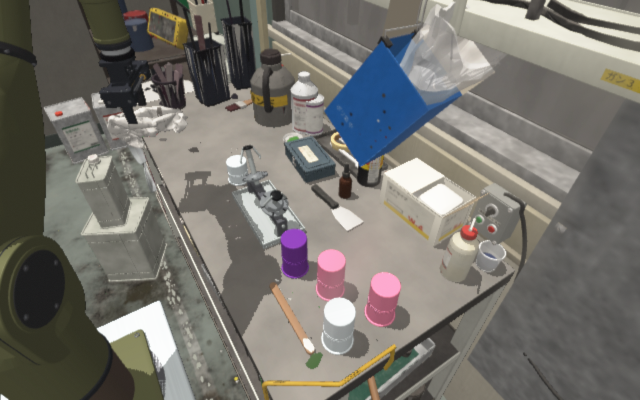

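View pics/top0.png

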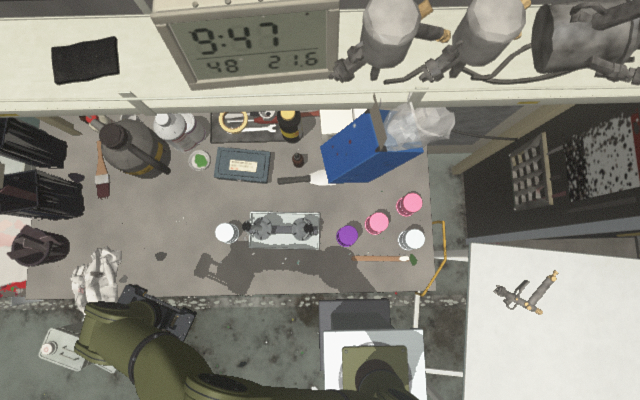

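The tall-cup candidates in the scene view are purple (294,253), pink (331,275), pink (383,299) and white/metal (339,326). The white one fits, because pink and purple are excluded. The short cup is the only low white one, at (237,168), with the rack at (268,205). I'll confirm this in a crop and measure.

```bash
python3 - <<'E'
from h import *
s=np.load('scene0.npz');t=np.load('top0.npz')
a=cv2.resize(s['color'][130:360,215:415],None,fx=2.4,fy=2.4,interpolation=cv2.INTER_CUBIC)
b=cv2.resize(t['color'][200:260,205:330],None,fx=2.5,fy=2.5,interpolation=cv2.INTER_CUBIC)
c=np.zeros((552,800,3),np.uint8);c[:,:480]=a;c[:b.shape[0],482:482+b.shape[1]]=b
cv2.imwrite('pics/crop.png',c[...,::-1])
# everything: top height blobs
for nm,D in(('top',t),('scene',s)):
    P=D['P'];Z=P[...,2]
    for n,(u0,v0,u1,v1),(zl,zh) in [('tall',(395,222,430,255) if nm=='top' else (318,292,362,356),(.098,.115)),('short',(210,218,242,248) if nm=='top' else (222,150,252,188),(.062,.08)),
       ]:
        m=np.zeros(Z.shape,bool);m[v0:v1,u0:u1]=1;m&=(Z>zl)&(Z<zh);p=P[m]
        c,rad=cv2.minEnclosingCircle(p[:,:2].astype(np.float32));print(nm,n,m.sum(),np.median(p,0),c,rad)
    # bench
    m=np.zeros(Z.shape,bool)
    if nm=='top': m[245:285,100:200]=1
    else: m[190:230,175:215]=1
    print('bench',np.nanmedian(Z[m]))
P=t['P'];m=np.zeros(P.shape[:2],bool);m[205:255,240:328]=1
m&=(P[...,2]>.012)&(P[...,2]<.03);p=P[m];print('tray top',cv2.minAreaRect(p[:,:2].astype(np.float32)),m.sum())
P=s['P'];m=np.zeros(P.shape[:2],bool);m[170:250,228:312]=1
m&=(P[...,2]>.012)&(P[...,2]<.024);p=P[m];print('tray scene',cv2.minAreaRect(p[:,:2].astype(np.float32)),m.sum())
E
```

```text
top tall 307 [ 0.43490858 -0.12583038  0.10472023] (0.43544453382492065, -0.12645727396011353) 0.029949037358164787
top short 281 [0.47085446 0.46310601 0.06964342] (0.47108200192451477, 0.4629411995410919) 0.030297568067908287
bench 2.943564458202097e-05
scene tall 766 [ 0.43089975 -0.12799961  0.10593051] (0.4329877495765686, -0.12550383806228638) 0.030374402180314064
scene short 214 [0.46470145 0.45826659 0.07033892] (0.4704342484474182, 0.4232080280780792) 0.06980246305465698
bench 0.0006965582515831015
tray top ((0.4762820601463318, 0.2794664204120636), (0.22891615331172943, 0.11971920728683472), 87.47600555419922) 230
tray scene ((0.5007504224777222, 0.2868959605693817), (0.28609132766723633, 0.24690330028533936), 68.4144515991211) 413
```

View pics/crop.png

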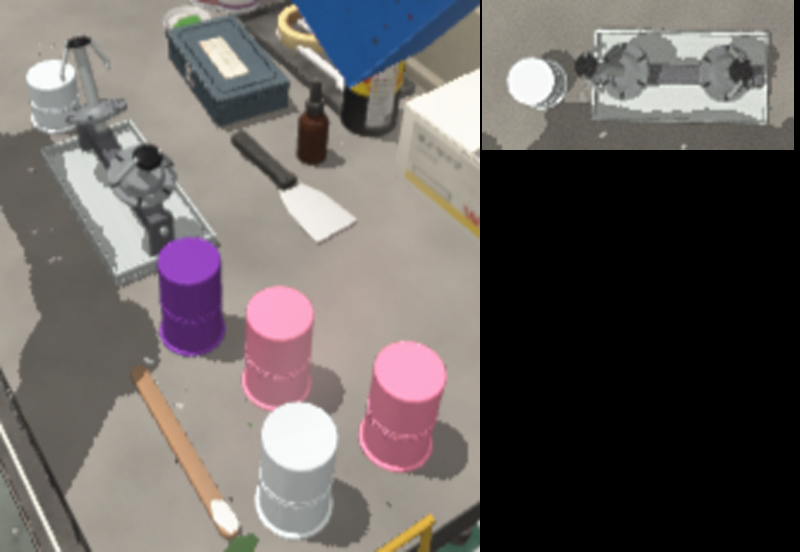

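The crop shows the metal tall cup at crop (297,470) and the short cup at (52,95). The long peg stands next to the short cup and leans left, and the short peg's dome is at (148,157). Next I'll get the rack and dome positions and the clearances.

```bash
python3 - <<'E'
from h import *
s=np.load('scene0.npz');t=np.load('top0.npz')
c=np.array([.4763,.2795,0]);Rz=R.from_euler('z',-2.52,degrees=True).as_matrix()
for n,sg,L in(('long',1,.131),('short',-1,.097)):
    tip=c+Rz@np.array([0,sg*(.045+L*np.sin(np.radians(25))),.05+L*np.cos(np.radians(25))]);print(n,'pred tip',tip)
    for nm,D in(('top',t),('scene',s)):
        P=D['P'];m=(np.linalg.norm(P[...,:2]-tip[:2],axis=-1)<.03)&(abs(P[...,2]-tip[2])<.02)&(D['color'].max(-1)<75)
        p=P[m];k=p[:,2]>p[:,2].max()-.008
        print(nm,m.sum(),'zmax',p[:,2].max(),'mean top',p[k].mean(0),'bbox',p.min(0),p.max(0))
P=t['P']
for n,(u,v) in dict(purple=(346,236),pinkA=(376,222),pinkB=(410,203)).items(): print(n,P[v,u])
C=s['color'].astype(int);m=(C[...,2]>120)&(C[...,0]<60)&(s['P'][...,2]>.2)
p=s['P'][m];print('carton',np.percentile(p,[1,99],axis=0))
lo=p[p[:,0]<np.percentile(p[:,0],5)];print(lo.mean(0))
print(R.from_quat(r.get_state()['eef_rot']).as_matrix())
E
```

```text
long pred tip [0.48071277 0.37976593 0.16872632]
top 61 zmax 0.1734980434172615 mean top [0.47975475 0.37325103 0.16934576] bbox [0.46862137 0.36431349 0.15431476] [0.4921842  0.39094466 0.17349804]
scene 28 zmax 0.1727807092547814 mean top [0.47515852 0.36931028 0.16972119] bbox [0.46389627 0.36448694 0.16306343] [0.48797614 0.37664536 0.17278071]
short pred tip [0.47251901 0.19358919 0.13791186]
top 64 zmax 0.1454323710608978 mean top [0.4733526  0.20109222 0.13960322] bbox [0.46098092 0.18508045 0.12823752] [0.48482774 0.20906583 0.14543237]
scene 91 zmax 0.14283560937865347 mean top [0.46925411 0.19798097 0.13836558] bbox [0.4569597  0.18338926 0.1278038 ] [0.48286237 0.20665973 0.14283561]
purple [0.44814114 0.08233313 0.1048369 ]
pinkA [ 0.4890621  -0.01132171  0.10255958]
pinkB [ 0.54574359 -0.11928027  0.10077697]
carton [[ 0.56748624 -0.06611162  0.30462311]
 [ 0.70118875  0.11876973  0.51067222]]
[0.56936457 0.1073291  0.36160713]
[[-9.08237851e-01  4.18453959e-01 -5.38467507e-04]
 [ 4.18454285e-01  9.08236646e-01 -1.48532661e-03]
 [-1.32484876e-04 -1.57435388e-03 -9.99998752e-01]]
```

>>> move_arm(rows=[[-0.0186,-0.0232,0,0,0.088],[-0.0186,-0.0232,0,0,0.088],[-0.0186,-0.0232,0,0,0.088],[-0.0186,-0.0232,0,0,0.088],[-0.0186,-0.0232,0,0,0.088],[-0.0186,-0.0232,0,0,0.088],[-0.0186,-0.0232,0,0,0.088],[-0.0186,-0.0232,0,0,0.088],[-0.0186,-0.0232,0,0,0.088],[-0.0186,-0.0232,0,0,0.088]], newtons=30)

```text
clock: 0.93
tool_pos: [0.3334, 0.2776, 0.4046]
eef_rot: [0.214, 0.977, -0.0, -0.0]
contact_force: [0.2, -0.4, -0.3]
opening: 0.996
finger_force: 0.0
```

>>> move_arm(rows=[[-0.0186,-0.0232,0,0,0.088],[-0.0186,-0.0232,0,0,0.088],[-0.0186,-0.0232,0,0,0.088],[-0.0186,-0.0232,0,0,0.088],[-0.0186,-0.0232,0,0,0.088],[-0.0186,-0.0232,0,0,0.088],[-0.0186,-0.0232,0,0,0.088],[-0.0186,-0.0232,0,0,0.088],[-0.0186,-0.0232,0,0,0.088],[-0.0186,-0.0232,0,0,0.088]])

```text
clock: 1.77
tool_pos: [0.4052, -0.011, 0.4046]
eef_rot: [0.214, 0.977, -0.0, -0.0]
contact_force: [1.4, -0.3, -0.3]
opening: 1.002
finger_force: 0.0
```

>>> move_arm(rows=[[-0.0149,-0.0185,0,0,0.088],[-0.0149,-0.0185,0,0,0.088],[-0.0149,-0.0185,0,0,0.088],[-0.0149,-0.0185,0,0,0.088],[-0.0149,-0.0185,0,0,0.088],[0,0,0.02,0,0.088],[0,0,0.02,0,0.088],[0,0,0.02,0,0.088],[0,0,0,0,0.088]])

```text
clock: 2.52
tool_pos: [0.4331, -0.1246, 0.3421]
eef_rot: [0.214, 0.977, -0.0, -0.003]
contact_force: [-0.9, -0.2, -0.7]
opening: 0.997
finger_force: 0.0
```

```bash
cat >> h.py <<'E'
def to(x,y,z,yaw=None):
    "tool-axis shift from measured pose to TCP x,y,z"
    st=r.get_state();M=R.from_quat(st['eef_rot']).as_matrix()
    print('shift',np.round(M.T@(np.array([x,y,z])-st['tool_pos']),4),'tool-y angle',np.degrees(np.arctan2(M[1,1],M[0,1])),'F',st['contact_force'],st['moment'],'q',np.round(st['q'],2))
E
python3 -c "
from h import *
to(.434,-.126,.232)"
```

```text
shift [-0.002  -0.0007  0.1101] tool-y angle 65.25658732469083 F [-0.91989818 -0.19269009 -0.66998888] [0.00224998 0.07296361 0.07355103] q [ 0.33  0.59 -0.23  2.14  0.29  0.45  1.01]
```

>>> move_arm(rows=[[-0.002,-0.0007,0.02,0,0.088],[0,0,0.02,0,0.088],[0,0,0.02,0,0.088],[0,0,0.02,0,0.088],[0,0,0.02,0,0.088],[0,0,0.01,0,0.088],[0,0,0,0,0.045],[0,0,0,0,0.045],[0,0,0,0,0.045],[0,0,0,0,0.045]], newtons=25)

```text
clock: 3.35
tool_pos: [0.4361, -0.1262, 0.2357]
eef_rot: [0.214, 0.977, 0.0, 0.001]
contact_force: [-0.6, 0.1, 0.4]
opening: 0.72
finger_force: 0.0
```

>>> move_arm(rows=[[0,0,0,0,0.045],[0,0,0,0,0.045],[0,0,0,0,0.045],[0,0,0,0,0.045]])

```text
clock: 3.68
tool_pos: [0.436, -0.1263, 0.2354]
eef_rot: [0.214, 0.977, 0.0, 0.001]
contact_force: [-0.4, -0.6, 7.4]
opening: 0.676
finger_force: 25.0
```

>>> move_arm(rows=[[0,0,-0.01,0,0.045],[0,0,-0.026,0,0.045],[0,0,-0.026,0,0.045],[0,0,-0.026,0,0.045],[0,0,-0.026,0,0.045],[0,0,-0.026,0,0.045],[0,0,-0.026,0,0.045],[0,0,-0.026,0,0.045],[0,0,0,0,0.045]])

```text
clock: 4.43
tool_pos: [0.4365, -0.1262, 0.4306]
eef_rot: [0.214, 0.977, 0.0, 0.004]
contact_force: [0.6, 0.1, -1.9]
opening: 0.676
finger_force: 25.0
```

>>> move_arm(rows=[[0.0119,0.0266,0,0,0.045],[0.0119,0.0266,0,0,0.045],[0.0119,0.0266,0,0,0.045],[0.0119,0.0266,0,0,0.045],[0.0119,0.0266,0,0,0.045],[0.0119,0.0266,0,0,0.045],[0.0119,0.0266,0,0,0.045],[0.0119,0.0266,0,0,0.045]])

```text
clock: 5.1
tool_pos: [0.4376, 0.1081, 0.4258]
eef_rot: [0.214, 0.977, -0.001, -0.001]
contact_force: [0.5, 0.6, -1.8]
opening: 0.677
finger_force: 25.0
```

>>> move_arm(rows=[[0.0119,0.0266,0,0,0.045],[0.0119,0.0266,0,0,0.045],[0.0119,0.0266,0,0,0.045],[0.0119,0.0266,0,0,0.045],[0.0119,0.0266,0,0,0.045],[0.0119,0.0266,0,0,0.045],[0.0119,0.0266,0,0,0.045],[0,0,0,0,0.045]])

```text
clock: 5.77
tool_pos: [0.4388, 0.3173, 0.4259]
eef_rot: [0.21, 0.978, 0.003, -0.001]
contact_force: [0.8, 0.3, -1.1]
opening: 0.674
finger_force: 25.0
```

>>> move_arm(rows=[[0,0,0,0.1183,0.045],[0,0,0,0.1183,0.045],[0,0,0,0.1183,0.045],[0,0,0,0.1183,0.045],[0,0,0,0.1183,0.045],[0,0,0,0.1183,0.045],[0,0,0,0.1183,0.045],[0,0,0,0.1183,0.045],[0,0,0,0.1183,0.045],[0,0,0,0.1183,0.045]])

```text
clock: 6.6
tool_pos: [0.4401, 0.3104, 0.4256]
eef_rot: [0.725, 0.689, -0.001, 0.0]
contact_force: [-0.5, 0.5, -0.9]
opening: 0.674
finger_force: 25.0
```

```bash
python3 - <<'E'
from h import *
to(.479,.372,.430)
s=snap('scene');cv2.imwrite('pics/s1.png',cv2.resize(s['color'][60:300,140:440],None,fx=2,fy=2)[...,::-1])
E
```

```text
shift [ 0.0634  0.0358 -0.0046] tool-y angle -2.8606346395962863 F [-0.46327357  0.50372709 -0.85314865] [0.00156899 0.12182155 0.02837533] q [-0.74  0.55  0.06  1.81 -0.05  0.79 -0.7 ]
```

View pics/s1.png

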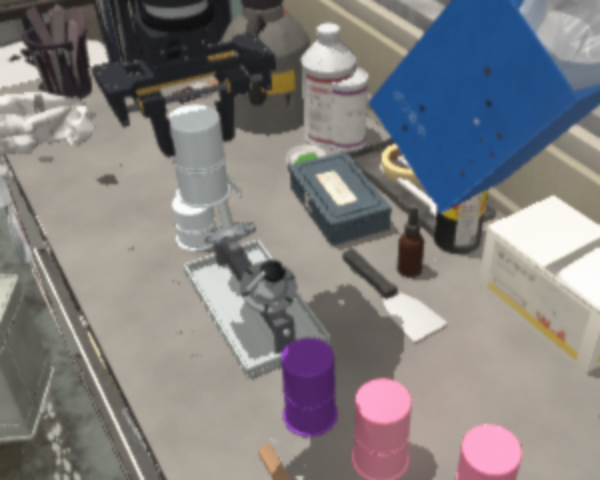

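The tall cup is held upright at view (195,155) with the grip axis along the rack's x. I'll go over the dome and lower onto it a little.

>>> move_arm(rows=[[0.016,0.009,0,0,0.045],[0.016,0.009,0,0,0.045],[0.016,0.009,0,0,0.045],[0.0154,0.0088,0,0,0.045],[0,0,0,0,0.045],[0,0,0.01,0,0.045],[0,0,0.01,0,0.045],[0,0,0.01,0,0.045],[0,0,0.006,0,0.045],[0,0,0,0,0.045]])

```text
clock: 7.48
tool_pos: [0.4784, 0.3717, 0.3885]
eef_rot: [0.723, 0.691, -0.002, -0.0]
contact_force: [0.3, -0.7, -0.6]
opening: 0.675
finger_force: 25.0
```

```bash
python3 - <<'E'
from h import *
to(.479,.42,.390)
E
```

```text
shift [ 0.0483 -0.0015 -0.0016] tool-y angle -2.5295046775392556 F [ 0.33507859 -0.74582131 -0.63489343] [-0.06518506  0.07508392  0.03113269] q [-0.77  0.68  0.06  1.65 -0.05  0.82 -0.73]
```

>>> move_arm(rows=[[0.005,0,0,0,0.045],[0.005,0,0,0,0.045],[0.005,0,0,0,0.045],[0.005,0,0,0,0.045],[0.004,0,0,0,0.045],[0,0,0,0,0.045]])

```text
clock: 7.98
tool_pos: [0.48, 0.3969, 0.3903]
eef_rot: [0.722, 0.692, -0.001, 0.0]
contact_force: [-1.0, -4.2, -3.1]
opening: 0.678
finger_force: 25.0
```

>>> move_arm(rows=[[0.004,0,0,0,0.045],[0.004,0,0,0,0.045],[0.004,0,0,0,0.045],[0.004,0,0,0,0.045],[0,0,0,0,0.045]])

```text
clock: 8.4
tool_pos: [0.4804, 0.4143, 0.3909]
eef_rot: [0.722, 0.692, 0.001, -0.001]
contact_force: [-1.0, -1.1, -0.6]
opening: 0.665
finger_force: 24.8
```

```bash
python3 - <<'E'
from h import *
to(.479,.4107,.382)
s=snap('scene');cv2.imwrite('pics/s2.png',cv2.resize(s['color'][70:250,180:330],None,fx=3,fy=3)[...,::-1])
E
```

```text
shift [-0.0037 -0.0013  0.0089] tool-y angle -2.4343900132721608 F [-0.97305302 -1.14537857 -0.56583643] [-0.54008244  0.33826404 -0.03621728] q [-0.82  0.72  0.06  1.56 -0.06  0.87 -0.78]
```

View pics/s2.png

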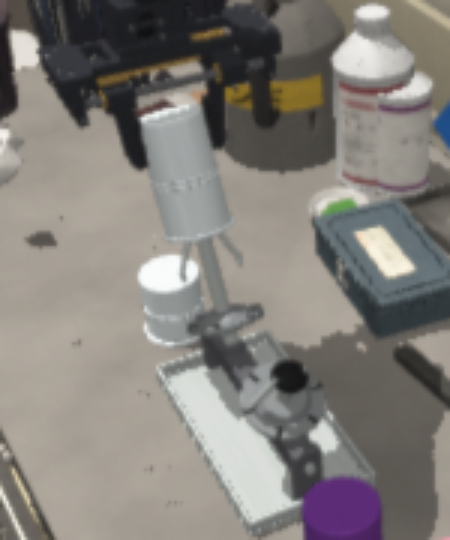

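The cup is now tilted along the peg (view 190,180), with the clips below its rim. I'll slide it down along the peg axis.

>>> move_arm(rows=[[-0.0025,0,0.0054,0,0.045],[-0.0025,0,0.0054,0,0.045],[-0.0025,0,0.0054,0,0.045],[-0.0025,0,0.0054,0,0.045],[0,0,0,0,0.045]], newtons=30)

```text
clock: 8.87
tool_pos: [0.4799, 0.4016, 0.3675]
eef_rot: [0.723, 0.691, -0.002, -0.0]
contact_force: [-1.5, -1.6, -2.5]
opening: 0.667
finger_force: 29.8
```

>>> move_arm(rows=[[-0.0021,0,0.0045,0,0.045],[-0.0021,0,0.0045,0,0.045],[-0.0021,0,0.0045,0,0.045],[-0.0021,0,0.0045,0,0.045],[0,0,0,0,0.045]])

```text
clock: 9.28
tool_pos: [0.4799, 0.3929, 0.3495]
eef_rot: [0.723, 0.691, -0.002, 0.0]
contact_force: [-1.1, -2.0, -4.3]
opening: 0.67
finger_force: 29.8
```

```bash
python3 - <<'E'
from h import *
to(.479,.387,.33)
s=snap('scene');cv2.imwrite('pics/s3.png',cv2.resize(s['color'][90:240,190:310],None,fx=4,fy=4,interpolation=cv2.INTER_CUBIC)[...,::-1])
E
```

```text
shift [-0.0059 -0.0006  0.0195] tool-y angle -2.5557290982252012 F [-1.08896881 -2.02088721 -4.31231855] [-0.49440601  0.34935338  0.01765644] q [-0.79  0.75  0.06  1.64 -0.06  0.76 -0.75]
```

View pics/s3.png

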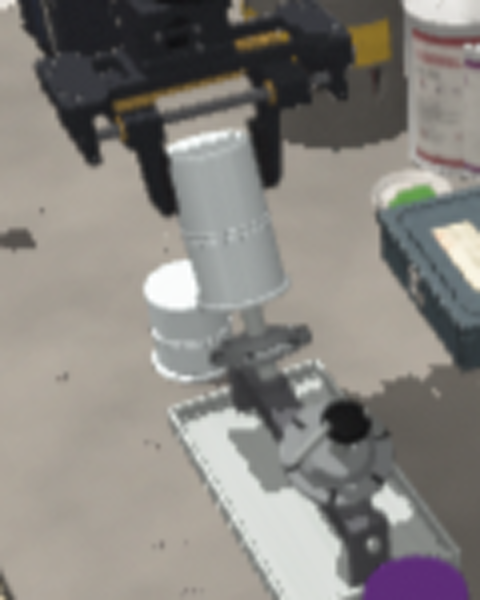

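The cup is past the clips (rim at view 235,300) and the ring is just below at (265,340). I'll continue in small steps until the force rises.

>>> move_arm(rows=[[-0.0017,0,0.0036,0,0.045],[-0.0017,0,0.0036,0,0.045],[-0.0017,0,0.0036,0,0.045],[-0.0017,0,0.0036,0,0.045],[0,0,0,0,0.045]])

```text
clock: 9.75
tool_pos: [0.4797, 0.3868, 0.3357]
eef_rot: [0.723, 0.691, -0.001, 0.0]
contact_force: [-0.0, -2.0, -4.4]
opening: 0.672
finger_force: 29.9
```

>>> move_arm(rows=[[-0.0008,0,0.0018,0,0.045],[-0.0008,0,0.0018,0,0.045],[0,0,0,0,0.045]])

```text
clock: 10.0
tool_pos: [0.4798, 0.3857, 0.3328]
eef_rot: [0.723, 0.691, -0.0, 0.0]
contact_force: [-0.7, -1.4, -4.3]
opening: 0.666
finger_force: 29.8
```

>>> move_arm(rows=[[-0.0008,0,0.0018,0,0.045],[-0.0008,0,0.0018,0,0.045],[0,0,0,0,0.045]])

```text
clock: 10.25
tool_pos: [0.4796, 0.3842, 0.3292]
eef_rot: [0.722, 0.691, -0.0, 0.0]
contact_force: [0.2, -1.1, -2.4]
opening: 0.672
finger_force: 29.8
```

>>> move_arm(rows=[[-0.0008,0,0.0018,0,0.045],[0,0,0,0,0.045]])

```text
clock: 10.42
tool_pos: [0.4796, 0.3833, 0.3274]
eef_rot: [0.723, 0.691, -0.0, 0.0]
contact_force: [-0.3, 0.8, -2.3]
opening: 0.665
finger_force: 29.8
```

>>> move_arm(rows=[[-0.0008,0,0.0018,0,0.045],[0,0,0,0,0.045]])

```text
clock: 10.58
tool_pos: [0.4796, 0.383, 0.3259]
eef_rot: [0.722, 0.691, 0.0, -0.0]
contact_force: [-0.1, 0.6, 0.3]
opening: 0.671
finger_force: 29.8
```

>>> move_arm(rows=[[-0.0008,0,0.0018,0,0.045],[0,0,0,0,0.045]])

```text
clock: 10.75
tool_pos: [0.4794, 0.3832, 0.3249]
eef_rot: [0.722, 0.692, 0.001, -0.001]
contact_force: [-1.1, 1.7, 4.6]
opening: 0.665
finger_force: 29.8
```

>>> move_arm(rows=[[-0.0008,0,0.0018,0,0.045],[0,0,0,0,0.045]])

```text
clock: 10.92
tool_pos: [0.4792, 0.3837, 0.3239]
eef_rot: [0.722, 0.692, 0.003, -0.002]
contact_force: [-2.4, 4.9, 7.3]
opening: 0.669
finger_force: 29.7
```

```bash
python3 - <<'E'
from h import *
to(.479,.383,.32)
s=snap('scene');cv2.imwrite('pics/s4.png',cv2.resize(s['color'][100:210,195:295],None,fx=5,fy=5,interpolation=cv2.INTER_CUBIC)[...,::-1])
E
```

```text
shift [-0.0008 -0.0002  0.0039] tool-y angle -2.454192657115192 F [-2.37546242  4.92126616  7.26759388] [ 0.64290946  0.7877941  -0.11769191] q [-0.78  0.77  0.05  1.69 -0.06  0.68 -0.74]
```

View pics/s4.png

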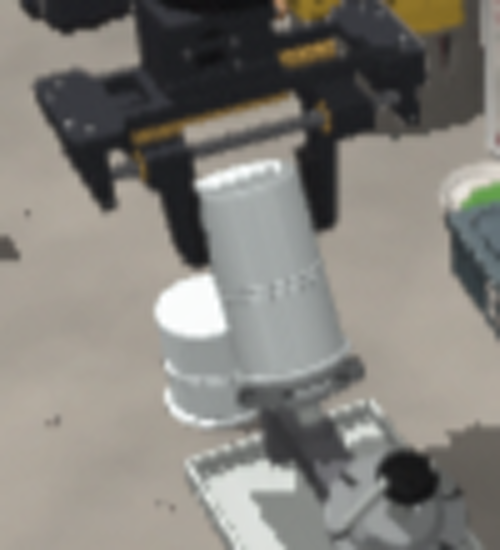

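>>> move_arm(rows=[[0,0,0.0015,0,0.045],[0,0,0.0015,0,0.045],[0,0,0,0,0.045]], newtons=45)

```text
clock: 11.22
tool_pos: [0.479, 0.3852, 0.322]
eef_rot: [0.722, 0.692, 0.004, -0.003]
contact_force: [-3.3, 6.1, 11.0]
opening: 0.661
finger_force: 44.6
```

>>> move_arm(rows=[[0,0,0.0015,0,0.045],[0,0,0.0015,0,0.045],[0,0,0,0,0.045]])

```text
clock: 11.47
tool_pos: [0.479, 0.3865, 0.3199]
eef_rot: [0.722, 0.692, 0.006, -0.003]
contact_force: [-3.9, 9.6, 17.2]
opening: 0.665
finger_force: 44.6
```

```bash
python3 - <<'E'
from h import *
to(.479,.383,.32)
# tilt of cup and ring from both clouds
c=np.array([.4763,.2795,0]);Rz=R.from_euler('z',-2.52,degrees=True)
ax=Rz.apply([0,np.sin(np.radians(25)),np.cos(np.radians(25))]);root=c+Rz.apply([0,.045,.05]);ex=Rz.apply([1,0,0]);ey=np.cross(ax,ex)
s=snap('scene');P=s['P']-root
a,b,e=P@ax,P@ex,P@ey
col=s['color'].astype(int)
m=(np.hypot(b,e)<.045)&(a>.03)&(a<.17)
for lo in np.arange(.03,.165,.005):
    k=m&(a>=lo)&(a<lo+.005)
    if k.sum()>3: print('%.3f n%d b[%.3f %.3f] e[%.3f %.3f] bright %.0f'%(lo,k.sum(),*np.percentile(b[k],[3,97]),*np.percentile(e[k],[3,97]),col[k].mean()))
E
```

```text
shift [-0.0035  0.0001 -0.0001] tool-y angle -2.400689088890209 F [-3.88111981  9.62472266 17.15324387] [ 1.41739217  1.26231384 -0.4239794 ] q [-0.78  0.78  0.04  1.69 -0.06  0.67 -0.74]
0.030 n8 b[-0.014 -0.000] e[-0.011 -0.003] bright 101
0.040 n27 b[-0.037 0.023] e[-0.036 -0.006] bright 98
0.045 n95 b[-0.036 0.029] e[-0.035 0.011] bright 101
0.050 n30 b[-0.032 0.020] e[-0.023 0.002] bright 147
0.055 n52 b[-0.031 0.027] e[-0.021 0.015] bright 163
0.060 n39 b[-0.030 0.021] e[-0.017 0.007] bright 158
0.065 n37 b[-0.030 0.023] e[-0.019 0.008] bright 158
0.070 n40 b[-0.031 0.021] e[-0.018 0.009] bright 159
0.075 n42 b[-0.030 0.024] e[-0.019 0.004] bright 159
0.080 n37 b[-0.032 0.020] e[-0.019 0.009] bright 160
0.085 n42 b[-0.031 0.021] e[-0.019 0.006] bright 161
0.090 n39 b[-0.031 0.020] e[-0.019 0.009] bright 160
0.095 n44 b[-0.030 0.022] e[-0.020 0.002] bright 158
0.100 n39 b[-0.032 0.021] e[-0.018 0.006] bright 161
0.105 n42 b[-0.032 0.020] e[-0.019 0.010] bright 163
0.110 n41 b[-0.032 0.021] e[-0.019 0.009] bright 159
0.115 n40 b[-0.034 0.031] e[-0.019 0.006] bright 150
0.120 n63 b[-0.042 0.035] e[-0.020 0.008] bright 127
0.125 n55 b[-0.041 0.037] e[-0.020 0.005] bright 122
0.130 n54 b[-0.042 0.035] e[-0.021 0.003] bright 122
0.135 n60 b[-0.042 0.037] e[-0.019 0.001] bright 119
0.140 n57 b[-0.043 0.038] e[-0.021 0.002] bright 119
0.145 n62 b[-0.040 0.038] e[-0.021 0.001] bright 119
0.150 n56 b[-0.041 0.039] e[-0.019 0.002] bright 120
0.155 n101 b[-0.038 0.038] e[-0.018 0.031] bright 163
0.160 n22 b[-0.041 0.039] e[-0.016 0.002] bright 44
```

The cup is coaxial with the peg. Its foot is at about 157 mm, so the rim is at about 51 mm, on the ring face at about 50 mm. I'll press a little more, then release.

>>> move_arm(rows=[[-0.0005,0,0.0015,0,0.045],[-0.0005,0,0.0015,0,0.045],[-0.0005,0,0.0015,0,0.045],[0,0,0,0,0.045]], newtons=55)

```text
clock: 11.85
tool_pos: [0.4789, 0.3872, 0.3176]
eef_rot: [0.721, 0.692, 0.009, -0.005]
contact_force: [-6.5, 11.1, 27.2]
opening: 0.661
finger_force: 54.7
```

>>> move_arm(rows=[[0.001,0,-0.003,0,0.045],[0.001,0,-0.003,0,0.045],[0.001,0,-0.003,0,0.045],[0,0,0,0,0.045]])

```text
clock: 12.18
tool_pos: [0.4797, 0.3828, 0.3211]
eef_rot: [0.722, 0.691, 0.0, 0.0]
contact_force: [0.4, 0.6, -0.1]
opening: 0.661
finger_force: 54.8
```

>>> move_arm(rows=[[0.0003,0,0.002,0,0.045],[0,0,0,0,0.045],[0,0,0,0,0.088],[0,0,0,0,0.088],[0,0,0,0,0.088],[0,0,0,0,0.088],[0,0,0,0,0.088]])

```text
clock: 12.77
tool_pos: [0.4796, 0.3828, 0.3188]
eef_rot: [0.723, 0.691, -0.0, 0.0]
contact_force: [0.1, 0.1, 0.0]
opening: 0.992
finger_force: 0.0
```

```bash
cat >> h.py <<'E'
def prof(sg,rng):
    c=np.array([.4763,.2795,0]);Rz=R.from_euler('z',-2.52,degrees=True)
    ax=Rz.apply([0,sg*np.sin(np.radians(25)),np.cos(np.radians(25))]);root=c+Rz.apply([0,sg*.045,.05]);ex=Rz.apply([1,0,0]);ey=np.cross(ax,ex)
    s=snap('scene');P=s['P']-root;a,b,e=P@ax,P@ex,P@ey;col=s['color'].astype(int).mean(-1)
    m=(np.hypot(b,e)<.042)&(a>rng[0])&(a<rng[1])
    for lo in np.arange(*rng,.005):
        k=m&(a>=lo)&(a<lo+.005)
        if k.sum()>3: print('%.3f n%d b[%.3f %.3f] e[%.3f %.3f] bright %.0f'%(lo,k.sum(),*np.percentile(b[k],[3,97]),*np.percentile(e[k],[3,97]),col[k].mean()))
    k=m&(a>rng[1]-.03)&(col>185); print('foot',k.sum(),np.median(a[k]) if k.sum() else '')
    return s
E
python3 - <<'E'
from h import *
to(.479,.383,.43)
prof(1,(.04,.17))
E
```

```text
shift [ 0.0002 -0.0006 -0.1112] tool-y angle -2.5317696784701744 F [0.08314699 0.14631869 0.01445735] [-0.01395136  0.08280418  0.04449763] q [-0.78  0.78  0.05  1.69 -0.06  0.68 -0.74]
0.040 n26 b[-0.037 0.023] e[-0.033 -0.008] bright 99
0.045 n71 b[-0.036 0.027] e[-0.035 0.003] bright 119
0.050 n53 b[-0.032 0.025] e[-0.026 0.002] bright 168
0.055 n40 b[-0.031 0.021] e[-0.025 -0.001] bright 159
0.060 n38 b[-0.031 0.022] e[-0.025 0.001] bright 160
0.065 n39 b[-0.031 0.022] e[-0.026 0.004] bright 159
0.070 n38 b[-0.030 0.019] e[-0.026 -0.003] bright 161
0.075 n40 b[-0.032 0.023] e[-0.027 0.004] bright 162
0.080 n41 b[-0.032 0.021] e[-0.026 -0.006] bright 163
0.085 n38 b[-0.031 0.020] e[-0.026 -0.000] bright 166
0.090 n40 b[-0.032 0.020] e[-0.025 -0.000] bright 163
0.095 n45 b[-0.032 0.022] e[-0.026 0.001] bright 168
0.100 n41 b[-0.032 0.020] e[-0.026 0.007] bright 172
0.105 n42 b[-0.032 0.019] e[-0.025 0.002] bright 165
0.110 n42 b[-0.032 0.021] e[-0.024 -0.001] bright 165
0.115 n41 b[-0.032 0.024] e[-0.024 0.003] bright 162
0.120 n48 b[-0.032 0.041] e[-0.025 0.006] bright 155
0.125 n45 b[-0.032 0.041] e[-0.025 0.005] bright 153
0.130 n46 b[-0.031 0.041] e[-0.025 0.010] bright 152
0.135 n45 b[-0.032 0.041] e[-0.025 0.002] bright 147
0.140 n47 b[-0.033 0.021] e[-0.026 0.002] bright 157
0.145 n44 b[-0.032 0.022] e[-0.025 -0.000] bright 162
0.150 n82 b[-0.031 0.020] e[-0.025 0.027] bright 188
foot 34 0.15366516097884347
```

```bash
cat >> h.py <<'E'
from scipy.optimize import least_squares
def fit(sg,a0,a1,L,n=4):
    "axis offset/tilt of hung cup wall in peg frame, averaged over n pictures"
    c=np.array([.4763,.2795,0]);Rz=R.from_euler('z',-2.52,degrees=True)
    ax=Rz.apply([0,sg*np.sin(np.radians(25)),np.cos(np.radians(25))]);root=c+Rz.apply([0,sg*.045,.05]);ex=Rz.apply([1,0,0]);ey=np.cross(ax,ex)
    for nm in('scene','top'):
        A=[]
        for i in range(n):
            s=snap(nm);P=s['P']-root;A.append(np.stack([P@ex,P@ey,P@ax],-1)[s['color'].astype(int).mean(-1)>105])
        A=np.concatenate([q.reshape(-1,3) for q in A]);A=A[np.isfinite(A).all(1)]
        w=A[(np.hypot(A[:,0],A[:,1])<.045)&(A[:,2]>a0)&(A[:,2]<a1)]
        f=lambda p:np.hypot(w[:,0]-p[0]-p[2]*(w[:,2]-a0),w[:,1]-p[1]-p[3]*(w[:,2]-a0))-.03
        p=least_squares(f,[0,0,0,0],loss='soft_l1',f_scale=.002).x
        print(nm,len(w),'offset mm',p[:2]*1e3,'tilt deg',np.degrees(p[2:]),'rms',np.sqrt(np.mean(f(p)**2)))
        k=A[(np.hypot(A[:,0]-p[0],A[:,1]-p[1])<.025)&(abs(A[:,2]-L)<.015)]
        if len(k)>20:
            q,_=cv2.solve(np.c_[k[:,:2],np.ones(len(k))],k[:,2:],flags=cv2.DECOMP_SVD);print(' foot n',len(k),'med',np.median(k[:,2]),'slopes deg',np.degrees(q[:2,0]))
E
python3 - <<'E'
from h import *
fit(1,.060,.118,.155)
E
```

```text
scene 1891 offset mm [-1.80520723  6.14373841] tilt deg [-0.91483801  0.55607138] rms 0.0015180443590958358Traceback (most recent call last):
  File "<stdin>", line 2, in <module>
  File "h.py", line 41, in fit
    q,_=cv2.solve(np.c_[k[:,:2],np.ones(len(k))],k[:,2:],flags=cv2.DECOMP_SVD);print(' foot n',len(k),'med',np.median(k[:,2]),'slopes deg',np.degrees(q[:2,0]))
                                                                                                                                                      ~^^^^^^
TypeError: 'bool' object is not subscriptable
```

```bash
sed -i 's/q,_=cv2.solve/_,q=cv2.solve/' h.py; python3 - <<'E'
from h import *
fit(1,.060,.118,.155,2)
c=np.array([.4763,.2795,0]);Rz=R.from_euler('z',-2.52,degrees=True)
for sg in(1,-1):
    ax=Rz.apply([0,sg*np.sin(np.radians(25)),np.cos(np.radians(25))]);root=c+Rz.apply([0,sg*.045,.05]);ex=Rz.apply([1,0,0]);ey=np.cross(ax,ex)
    for nm in('top','scene'):
        D=np.load(nm+'0.npz');P=D['P']-root;A=np.stack([P@ex,P@ey,P@ax],-1).reshape(-1,3);A=A[np.isfinite(A).all(1)]
        k=A[(np.hypot(A[:,0],A[:,1])<.045)&(np.hypot(A[:,0],A[:,1])>.024)&(A[:,2]>.036)&(A[:,2]<.062)]
        h,b=np.histogram(k[:,2],np.arange(.036,.063,.002));print(sg,nm,h)
        m=b[h.argmax()]+.001;k=k[abs(k[:,2]-m)<.004]
        cc,rr=cv2.minEnclosingCircle(k[:,:2].astype(np.float32));_,q=cv2.solve(np.c_[k[:,:2],np.ones(len(k))],k[:,2:].copy(),flags=cv2.DECOMP_SVD)
        print('  face',m,np.median(k[:,2]),'slopes',np.degrees(q[:2,0]),'circle mm',np.array(cc)*1e3,rr*1e3)
        # rod
        w=A[(np.hypot(A[:,0],A[:,1])<.014)&(A[:,2]>.058)&(A[:,2]<(.11 if sg>0 else .078))]
        if len(w)>10:
            f=lambda p:np.hypot(w[:,0]-p[0],w[:,1]-p[1])-.007
            print('  rod',len(w),least_squares(f,[0,0],loss='soft_l1',f_scale=.002).x*1e3)
E
```

```text
scene 940 offset mm [-1.61430606  6.15782831] tilt deg [-1.17239297  0.39289586] rms 0.0014222490951195559
 foot n 78 med 0.1537153854189432 slopes deg [0.84802334 0.34753191]
top 409 offset mm [0.78593722 5.04926755] tilt deg [-1.14824441  0.27057153] rms 0.00111147630063417
1 top [ 3  2  7 32 75 66 14  0  0  0  0  0  0]
  face 0.045000000000000005 0.045589763759223 slopes [-0.06186429  0.19695668] circle mm [-1.27779262  3.07205878] 40.615662932395935
  rod 47 [0.17647689 0.51464716]
1 scene [ 0  0  3 19 17 60 12  0  1  0  0  0  0]
  face 0.04700000000000001 0.046972563789337105 slopes [0.01395326 2.6164765 ] circle mm [-3.39337182 -1.94429653] 35.371582955121994
  rod 98 [-2.61599529  1.72900989]
-1 top [ 4  5 11 29 46 54 25  9  2  2  1  0  2]
  face 0.04700000000000001 0.04646531429350968 slopes [-0.40458787  0.70992867] circle mm [-0.2922602   0.24448894] 36.028020083904266
-1 scene [ 10   3   3  17  77 110  40   6   0   1   1   1   0]
  face 0.04700000000000001 0.04648152245855302 slopes [0.28750563 0.66063839] circle mm [-3.44499014  2.29506777] 36.63616627454758
  rod 11 [-2.73644106  2.28382256]
```

Relative to the rod, the cup sits about 4 mm to the outer side. It probably rode on the cone's edge during the press and only dropped in afterwards. I'll re-grip and press again, holding y on the peg axis.

>>> move_arm(rows=[[0,0,0,0,0.045],[0,0,0,0,0.045],[0,0,0,0,0.045],[0,0,0,0,0.045],[0,0,0,0,0.045],[0,0,0,0,0.045],[-0.0012,0,0.0015,0,0.045],[-0.0012,0,0.0015,0,0.045],[0,0,0,0,0.045]], newtons=50)

```text
clock: 13.97
tool_pos: [0.4793, 0.3825, 0.318]
eef_rot: [0.722, 0.692, 0.002, -0.001]
contact_force: [-2.0, 2.8, 12.4]
opening: 0.664
finger_force: 49.7
```

>>> move_arm(rows=[[-0.0015,0,0.0015,0,0.045],[-0.0015,0,0.0015,0,0.045],[0,0,0,0,0.045]])

```text
clock: 14.22
tool_pos: [0.479, 0.3819, 0.3175]
eef_rot: [0.722, 0.692, 0.005, -0.003]
contact_force: [-4.4, 5.8, 24.8]
opening: 0.663
finger_force: 49.7
```

```bash
python3 - <<'E'
from h import *
to(.479,.3826,.3188)
fit(1,.060,.112,.155,2)
E
```

```text
shift [ 0.0007 -0.0001 -0.0013] tool-y angle -2.4441180278148606 F [-4.42806187  5.77742169 24.76385288] [ 0.84427166  1.80217486 -0.23793917] q [-0.77  0.78  0.04  1.7  -0.06  0.66 -0.74]
scene 846 offset mm [-1.99203205  6.60779795] tilt deg [-0.49963775  0.8982541 ] rms 0.0014386306555473486
 foot n 74 med 0.15312386773758752 slopes deg [ 0.61064383 -0.10419387]
top 361 offset mm [0.84056579 5.3427059 ] tilt deg [-1.36187779  1.13694068] rms 0.0011506209196556867
```

>>> move_arm(rows=[[-0.0015,0,0.0002,0,0.045],[-0.0015,0,0.0002,0,0.045],[0,0,0,0,0.045]])

```text
clock: 14.67
tool_pos: [0.4788, 0.3805, 0.3178]
eef_rot: [0.722, 0.692, 0.007, -0.004]
contact_force: [-5.8, 8.2, 27.0]
opening: 0.663
finger_force: 49.7
```

```bash
python3 - <<'E'
from h import *
fit(1,.060,.112,.155,2)
E
```

```text
scene 845 offset mm [-1.69901675  6.13137025] tilt deg [-1.39025334  0.93868575] rms 0.001472551669977613
 foot n 77 med 0.15309825300790206 slopes deg [ 1.15806972 -0.58803456]
top 344 offset mm [0.70493186 5.13655276] tilt deg [-1.27080893  0.75068397] rms 0.0010867166194350813
```

Now the press is stiff (about 28 N along the axis), with the foot height stable. I'll unload, open and retreat.

>>> move_arm(rows=[[0.0025,0,-0.0018,0,0.045],[0.0025,0,-0.0018,0,0.045],[0.0025,0,-0.0018,0,0.045],[0,0,0,0,0.045],[0,0,0,0,0.088],[0,0,0,0,0.088],[0,0,0,0,0.088],[0,0,0,0,0.088],[0,0,0,0,0.088]])

```text
clock: 15.62
tool_pos: [0.4796, 0.3816, 0.3174]
eef_rot: [0.723, 0.691, -0.0, 0.0]
contact_force: [0.0, 0.6, 0.2]
opening: 0.995
finger_force: 0.0
```

>>> move_arm(rows=[[0,0,-0.01,0,0.088],[0,0,-0.02,0,0.088],[0,0,-0.02,0,0.088],[0,0,-0.02,0,0.088],[0,0,-0.02,0,0.088],[0,0,0,0,0.088]])

```text
clock: 16.12
tool_pos: [0.4806, 0.3826, 0.4126]
eef_rot: [0.723, 0.691, 0.004, 0.0]
contact_force: [1.1, 0.8, 0.0]
opening: 0.997
finger_force: 0.0
```

```bash
python3 - <<'E'
from h import *
fit(1,.060,.14,.155,2)
to(.4705,.463,.347)
s=snap('scene');cv2.imwrite('pics/s5.png',cv2.resize(s['color'][100:250,190:310],None,fx=4,fy=4,interpolation=cv2.INTER_CUBIC)[...,::-1])
P=s['P'];m=np.zeros(P.shape[:2],bool);m[150:200,220:255]=1
m&=(P[...,2]>.062)&(P[...,2]<.078)&(P[...,1]>.43);p=P[m];print(m.sum(),cv2.minEnclosingCircle(p[:,:2].astype(np.float32)))
E
```

```text
scene 1312 offset mm [-1.73655465  6.31361993] tilt deg [-0.89289164  0.6592447 ] rms 0.0014163223431911214
 foot n 73 med 0.15363516344575812 slopes deg [ 0.56481515 -0.5795946 ]
top 586 offset mm [0.68177018 4.96215322] tilt deg [-0.95949476  0.90795692] rms 0.0011416447800531642
 foot n 38 med 0.1519865752053281 slopes deg [ 1.11673407 -8.06428763]
shift [ 0.0809 -0.0122  0.06  ] tool-y angle -2.518005742822151 F [-0.04545195 -0.6891896  -0.3053741 ] [-0.073981    0.11311684  0.01129929] q [-0.78  0.67  0.06  1.61 -0.05  0.87 -0.74]
154 ((0.4672689437866211, 0.46402832865715027), 0.029315248131752014)
```

View pics/s5.png

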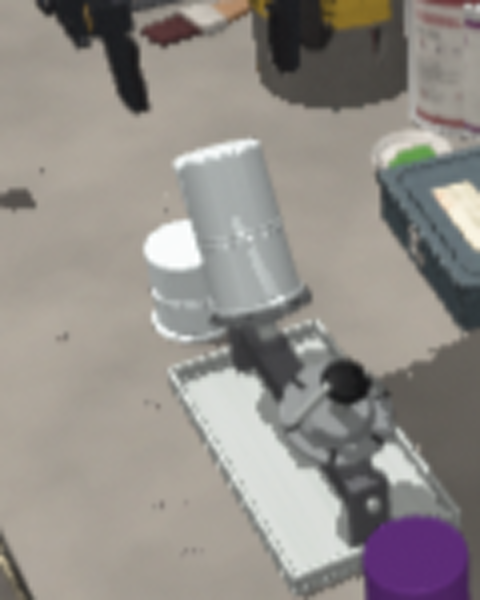

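The tall cup hangs with its rim on the ring (view 260,310). The short cup stands close to it, so I'll grip it slightly off-centre, carry it 30 mm left, and re-grip it centred.

>>> move_arm(rows=[[0.0215,-0.0035,0,0,0.088],[0.0215,-0.0035,0,0,0.088],[0.0215,-0.0035,0,0,0.088],[0.0215,-0.0025,0,0,0.088],[0,0,0.01,0,0.088],[0,0,0.025,0,0.088],[0,0,0.025,0,0.088],[0,0,0.025,0,0.088],[0,0,0,0,0.088]], newtons=25)

```text
clock: 17.12
tool_pos: [0.4686, 0.4661, 0.3165]
eef_rot: [0.723, 0.691, -0.006, 0.001]
contact_force: [-0.2, 0.0, -0.4]
opening: 0.999
finger_force: 0.0
```

```bash
python3 - <<'E'
from h import *
to(.4695,.469,.197)
E
```

```text
shift [0.0041 0.0017 0.1194] tool-y angle -2.5339739079830785 F [-0.18022706  0.01076152 -0.40000882] [-0.09347484  0.12240422 -0.01709193] q [-0.88  0.84  0.06  1.53 -0.07  0.79 -0.84]
```

>>> move_arm(rows=[[0.0035,0.0015,0,0,0.088],[0,0,0.02,0,0.088],[0,0,0.02,0,0.088],[0,0,0.02,0,0.088],[0,0,0.02,0,0.088],[0,0,0.02,0,0.088],[0,0,0.018,0,0.088],[0,0,0,0,0.088],[0,0,0,0,0.045],[0,0,0,0,0.045]])

```text
clock: 17.95
tool_pos: [0.4729, 0.4726, 0.2068]
eef_rot: [0.723, 0.691, 0.002, -0.0]
contact_force: [0.5, -0.3, 0.4]
opening: 0.875
finger_force: 0.0
```

>>> move_arm(rows=[[0,0,0,0,0.045],[0,0,0,0,0.045],[0,0,0,0,0.045],[0,0,0,0,0.045],[0,0,0,0,0.045]])

```text
clock: 18.37
tool_pos: [0.4723, 0.4724, 0.206]
eef_rot: [0.722, 0.691, 0.001, -0.0]
contact_force: [-0.4, 0.1, 6.5]
opening: 0.663
finger_force: 24.9
```

>>> move_arm(rows=[[0,0,-0.006,0,0.045],[0.01,0,0,0,0.045],[0.01,0,0,0,0.045],[0.01,0,0,0,0.045],[0,0,0,0,0.045],[0,0,0.005,0,0.045],[0,0,0,0,0.045],[0,0,0,0,0.088],[0,0,0,0,0.088],[0,0,0,0,0.088]])

```text
clock: 19.2
tool_pos: [0.4735, 0.5009, 0.2055]
eef_rot: [0.723, 0.691, -0.001, 0.0]
contact_force: [-0.6, 0.2, 0.4]
opening: 0.863
finger_force: 0.0
```

```bash
python3 - <<'E'
from h import *
s=snap('scene');P=s['P'];m=(P[...,2]>.062)&(P[...,2]<.078)&(abs(P[...,1]-.493)<.045)&(abs(P[...,0]-.469)<.04)&(s['color'].min(-1)>130);p=P[m]
c,rad=cv2.minEnclosingCircle(p[:,:2].astype(np.float32));print(m.sum(),c,rad,np.median(p,0));to(c[0],c[1],.197)
E
```

```text
166 (0.47070997953414917, 0.49297448992729187) 0.03029024600982666 [0.46317878 0.49073897 0.07083254]
shift [-0.0082 -0.0024  0.0085] tool-y angle -2.5556733094163575 F [-0.16996148  0.53730816  0.24672262] [-0.05578239  0.02585245  0.00565509] q [-0.91  1.02  0.06  1.48 -0.08  0.65 -0.86]
```

>>> move_arm(rows=[[-0.004,-0.001,0.003,0,0.088],[-0.0045,-0.001,0.003,0,0.088],[0,0,0,0,0.088],[0,0,0,0,0.045],[0,0,0,0,0.045],[0,0,0,0,0.045],[0,0,0,0,0.045],[0,0,0,0,0.045],[0,0,0,0,0.045],[0,0,0,0,0.045]])

```text
clock: 20.08
tool_pos: [0.471, 0.4937, 0.2]
eef_rot: [0.722, 0.691, 0.0, -0.0]
contact_force: [-0.2, 0.2, 0.2]
opening: 0.669
finger_force: 25.0
```

>>> move_arm(rows=[[0,0,-0.01,0,0.045],[0,0,-0.025,0,0.045],[0,0,-0.025,0,0.045],[0,0,-0.025,0,0.045],[0,0,-0.025,0,0.045],[0,0,-0.025,0,0.045],[0,0,-0.025,0,0.045],[0,0,-0.025,0,0.045],[0,0,-0.025,0,0.045],[0,0,-0.02,0,0.045]])

```text
clock: 20.92
tool_pos: [0.4708, 0.4933, 0.4326]
eef_rot: [0.723, 0.691, 0.001, -0.0]
contact_force: [0.5, 1.3, -0.8]
opening: 0.669
finger_force: 25.0
```

```bash
python3 - <<'E'
from h import *
to(.472,.200,.430)
E
```

```text
shift [-0.293   0.0142  0.0022] tool-y angle -2.5251279739012356 F [ 0.49248638  1.3406552  -0.84842167] [-0.01392213  0.06913303 -0.04933934] q [-0.92  0.74  0.08  1.35 -0.07  1.05 -0.87]
```

>>> move_arm(rows=[[-0.029,0.0013,0,0,0.045],[-0.029,0.0013,0,0,0.045],[-0.029,0.0013,0,0,0.045],[-0.029,0.0013,0,0,0.045],[-0.029,0.0013,0,0,0.045],[-0.029,0.0013,0,0,0.045],[-0.029,0.0013,0,0,0.045],[-0.029,0.0013,0,0,0.045],[-0.029,0.0013,0,0,0.045],[-0.029,0.0013,0,0,0.045]])

```text
clock: 21.75
tool_pos: [0.4706, 0.2017, 0.4305]
eef_rot: [0.722, 0.691, 0.0, 0.0]
contact_force: [-0.2, 0.3, -1.6]
opening: 0.665
finger_force: 25.0
```

>>> move_arm(rows=[[0,0,0,0,0.045],[0,0,0.02,0,0.045],[0,0,0.02,0,0.045],[0,0,0,0,0.045]])

```text
clock: 22.08
tool_pos: [0.4699, 0.2029, 0.3877]
eef_rot: [0.722, 0.691, -0.003, -0.001]
contact_force: [-0.8, 0.4, -0.3]
opening: 0.666
finger_force: 25.0
```

```bash
python3 - <<'E'
from h import *
to(.4705,.204,.325)
E
```

```text
shift [0.0013 0.0008 0.0627] tool-y angle -2.5133287181024784 F [-0.79492135  0.36522867 -0.32727135] [-0.07486004  0.10438842  0.06436208] q [-0.53  0.57  0.05  1.93 -0.04  0.65 -0.5 ]
```

>>> move_arm(rows=[[0.001,0.0005,0.014,0,0.045],[0,0,0.014,0,0.045],[0,0,0.012,0,0.045],[0,0,0.01,0,0.045],[0,0,0.007,0,0.045],[0,0,0.004,0,0.045],[0,0,0,0,0.045]])

```text
clock: 22.67
tool_pos: [0.4717, 0.2044, 0.3288]
eef_rot: [0.722, 0.691, -0.0, -0.0]
contact_force: [0.7, -0.4, 0.0]
opening: 0.667
finger_force: 25.0
```

>>> move_arm(rows=[[-0.004,0,0,0,0.045],[-0.004,0,0,0,0.045],[-0.004,0,0,0,0.045],[-0.004,0,0,0,0.045],[0,0,0,0,0.045]])

```text
clock: 23.08
tool_pos: [0.4711, 0.1869, 0.3291]
eef_rot: [0.723, 0.691, -0.0, 0.0]
contact_force: [0.8, -1.1, -1.3]
opening: 0.668
finger_force: 25.0
```

>>> move_arm(rows=[[-0.004,0,0,0,0.045],[-0.004,0,0,0,0.045],[-0.004,0,0,0,0.045],[-0.003,0,0,0,0.045],[0,0,0,0,0.045]])

```text
clock: 23.5
tool_pos: [0.4709, 0.175, 0.3291]
eef_rot: [0.722, 0.692, 0.002, -0.001]
contact_force: [1.0, 5.3, -1.3]
opening: 0.665
finger_force: 24.8
```

```bash
python3 - <<'E'
from h import *
to(.4705,.174,.325)
s=prof(-1,(.1,.16))
fit(-1,.115,.14,.185,2)
cv2.imwrite('pics/s6.png',cv2.resize(s['color'][110:260,215:335],None,fx=4,fy=4,interpolation=cv2.INTER_CUBIC)[...,::-1])
E
```

```text
shift [-0.001  -0.0003  0.0041] tool-y angle -2.430062670501133 F [ 1.0453704   5.27683244 -1.31725315] [ 1.19180103e+00 -9.41503886e-02  9.14212721e-04] q [-0.46  0.65  0.02  2.01 -0.04  0.47 -0.45]
0.100 n60 b[-0.032 0.025] e[-0.040 -0.011] bright 162
0.105 n38 b[-0.031 0.013] e[-0.040 -0.010] bright 145
0.110 n34 b[-0.032 0.017] e[-0.037 -0.010] bright 137
0.115 n34 b[-0.031 0.013] e[-0.034 -0.012] bright 139
0.120 n27 b[-0.028 0.018] e[-0.033 -0.017] bright 138
0.125 n28 b[-0.032 0.019] e[-0.033 -0.011] bright 136
0.130 n42 b[-0.039 0.036] e[-0.031 -0.010] bright 129
0.135 n56 b[-0.036 0.036] e[-0.030 -0.008] bright 113
0.140 n45 b[-0.039 0.038] e[-0.028 -0.006] bright 102
0.145 n48 b[-0.040 0.038] e[-0.028 -0.003] bright 99
0.150 n53 b[-0.039 0.036] e[-0.026 -0.000] bright 101
0.155 n161 b[-0.031 0.036] e[-0.024 0.027] bright 156
foot 48 0.15847532462525232
scene 297 offset mm [-2.33712976 -4.46640867] tilt deg [ 0.84773212 13.56420465] rms 0.0011297602700613336
top 0 offset mm [0. 0.] tilt deg [0. 0.] rms nan
  return _methods._mean(a, axis=axis, dtype=dtype,
  ret = ret.dtype.type(ret / rcount)
```

View pics/s6.png

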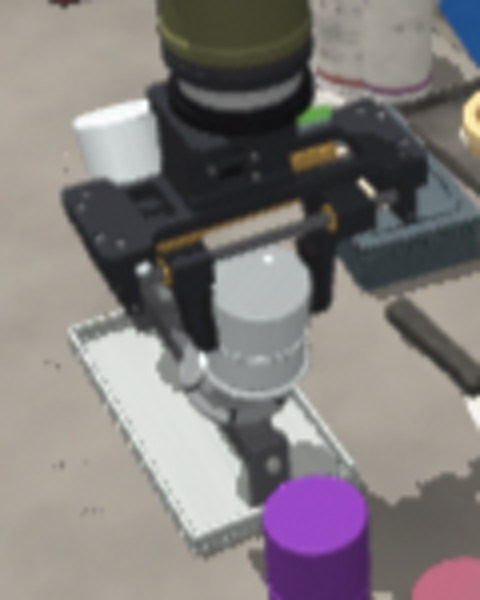

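The short cup (view 260,320) is tilted only about 12° so far. I'll move further outward to complete the tilt.

>>> move_arm(rows=[[-0.003,0,0.001,0,0.045],[-0.003,0,0.001,0,0.045],[-0.003,0,0.001,0,0.045],[-0.003,0,0.001,0,0.045],[-0.002,0,0,0,0.045],[0,0,0,0,0.045]])

```text
clock: 24.25
tool_pos: [0.4697, 0.158, 0.3249]
eef_rot: [0.723, 0.691, -0.001, 0.0]
contact_force: [0.6, -0.3, 1.3]
opening: 0.659
finger_force: 25.0
```

```bash
python3 - <<'E'
from h import *
to(.4705,.174,.325)
fit(-1,.095,.13,.158,3)
E
```

```text
shift [ 0.016   0.     -0.0001] tool-y angle -2.603968927781488 F [ 0.5778327  -0.25028517  1.26785619] [ 0.11243133 -0.09569244 -0.03514839] q [-0.43  0.65  0.02  2.03 -0.03  0.45 -0.43]
scene 241 offset mm [ -5.88803439 -36.72420145] tilt deg [-17.90448318 -53.76408697] rms 0.006050400380236931
 foot n 874 med 0.16508527783514307 slopes deg [ 6.66246565 18.9443889 ]
top 0 offset mm [0. 0.] tilt deg [0. 0.] rms nan
  return _methods._mean(a, axis=axis, dtype=dtype,
  ret = ret.dtype.type(ret / rcount)
```

```bash
python3 - <<'E'
from h import *
s=snap('scene');P=s['P'];C=s['color'].astype(int)
st=r.get_state();g=np.array(st['tool_pos'])-[0,0,.147]
w=(C.min(-1)>95)&(C.max(-1)-C.min(-1)<30)&(np.abs(P[...,0]-g[0])<.036)&(np.abs(P[...,1]-g[1])<.06)&(P[...,2]>g[2]-.075)&(P[...,2]<g[2]+.04)
p=P[w]-g
print(len(p))
for z in np.arange(-.075,.04,.006):
    k=p[(p[:,2]>=z)&(p[:,2]<z+.006)&(abs(p[:,0])<.012)]
    if len(k): print('%.3f n%d y[%.3f %.3f]'%(z,len(k),k[:,1].min(),k[:,1].max()), end='; ')
# full cylinder fit incl. tilt about x : points on wall
def f(q,pts):
    ax=np.array([0,-np.sin(q[0]),np.cos(q[0])]);d=pts-np.array([q[2],q[1],0]);al=d@ax
    return np.minimum(abs(np.linalg.norm(d-np.outer(al,ax),axis=1)-.03),abs(al-q[3]))
best=min((least_squares(f,[np.radians(t),y,0,.018],args=(p,),loss='soft_l1',f_scale=.002) for t in(0,12,25,38) for y in(-.006,0,.006)),key=lambda o:o.cost)
print('\ntilt deg',np.degrees(best.x[0]),'y off,x off,foot',best.x[1:],'cost',best.cost/len(p)*1e6, np.median(f(best.x,p)))
E
```

```text
778
-0.063 n12 y[-0.011 -0.007]; -0.057 n11 y[-0.012 -0.007]; -0.051 n13 y[-0.012 -0.010]; -0.045 n8 y[-0.016 -0.012]; -0.039 n9 y[-0.017 -0.014]; -0.033 n9 y[-0.021 -0.018]; -0.027 n10 y[-0.023 -0.019]; -0.021 n11 y[-0.026 -0.021]; -0.015 n9 y[-0.028 -0.023]; -0.009 n9 y[-0.030 -0.026]; -0.003 n14 y[-0.032 -0.028]; 0.003 n50 y[-0.032 -0.019]; 0.009 n65 y[-0.027 -0.005]; 0.015 n65 y[-0.014 0.011]; 0.021 n29 y[0.004 0.015]; 
tilt deg 21.500969714996028 y off,x off,foot [ 0.00092462 -0.00128159  0.01716181] cost 0.6909287190918378 0.0006506547009377563
```

The tilt is about 21.5° and holding, but the rim has slid onto the dome's top. I'll lift, centre over the peg axis, and come down along it.

>>> move_arm(rows=[[0,0,-0.01,0,0.045],[0,0,-0.012,0,0.045],[0,0,0,0,0.045],[0.006,0.0005,0,0,0.045],[0.005,0,0,0,0.045],[0,0,0,0,0.045]])

```text
clock: 25.1
tool_pos: [0.4704, 0.172, 0.3461]
eef_rot: [0.722, 0.692, 0.0, -0.001]
contact_force: [-0.3, 0.5, -0.1]
opening: 0.661
finger_force: 25.0
```

```bash
python3 - <<'E'
from h import *
z=r.get_state()['tool_pos'][2];s=(z-.197)/.9063
print(z,s); to(.4712,.2365-.4226*s+.0015,z)
E
```

```text
0.3461300031920832 0.16454816638208453
shift [-0.0035  0.0009 -0.    ] tool-y angle -2.3855638095534824 F [-0.32649324  0.53862218 -0.09692151] [-0.01553859  0.09128503  0.01639557] q [-0.46  0.62  0.03  2.   -0.03  0.52 -0.45]
```

>>> move_arm(rows=[[0.0013,0.0003,0.0045,0,0.045],[0.0015,0.0003,0.0045,0,0.045],[0.0015,0,0.0045,0,0.045],[0.0018,0,0.0045,0,0.045],[0,0,0,0,0.045]])

```text
clock: 25.52
tool_pos: [0.4712, 0.1766, 0.3276]
eef_rot: [0.722, 0.692, -0.001, -0.0]
contact_force: [0.8, 0.3, -0.9]
opening: 0.665
finger_force: 25.0
```

>>> move_arm(rows=[[0.0018,0,0.0041,0,0.045],[0.0018,0,0.0041,0,0.045],[0,0,0,0,0.045]], newtons=30)

```text
clock: 25.77
tool_pos: [0.4715, 0.1802, 0.3199]
eef_rot: [0.722, 0.692, -0.0, -0.0]
contact_force: [0.0, 0.3, -0.0]
opening: 0.663
finger_force: 30.0
```

```bash
cat >> h.py <<'E'
def tilt(n=2):
    st=r.get_state();g=np.array(st['tool_pos'])-[0,0,.147];Q=[]
    for i in range(n):
        s=snap('scene');P=s['P'];C=s['color'].astype(int)
        w=(C.min(-1)>95)&(C.max(-1)-C.min(-1)<30)&(np.abs(P[...,0]-g[0])<.036)&(np.abs(P[...,1]-g[1])<.06)&(P[...,2]>g[2]-.04)&(P[...,2]<g[2]+.04);Q.append(P[w]-g)
    p=np.concatenate(Q)
    def f(q):
        ax=np.array([0,-np.sin(q[0]),np.cos(q[0])]);d=p-np.array([q[2],q[1],0]);al=d@ax
        return np.minimum(abs(np.linalg.norm(d-np.outer(al,ax),axis=1)-.03),abs(al-q[3]))
    b=min((least_squares(f,[np.radians(t),y,0,.018],loss='soft_l1',f_scale=.002) for t in(12,25) for y in(-.006,0,.006)),key=lambda o:o.cost).x
    ax=np.array([0,-np.sin(b[0]),np.cos(b[0])]);foot=g+[b[2],b[1],0]+ax*b[3];rim=foot-.07*ax
    pa=np.array([0,-np.sin(np.radians(25)),np.cos(np.radians(25))]);root=np.array([.4743,.2355,.05])
    print('tilt',np.degrees(b[0]),'off',b[1:],'rim along peg',(rim-root)@pa,'rim lateral e',(rim-root)@np.array([0,pa[2],-pa[1]]),'foot e',(foot-root)@np.array([0,pa[2],-pa[1]]),len(p))
E
python3 - <<'E'
from h import *
z=r.get_state()['tool_pos'][2];s=(z-.197)/.9063
print(z,s); to(.4712,.2365-.4226*s,z);tilt()
E
```

```text
0.31989852880571223 0.135604688078685
shift [-0.0011 -0.0003  0.    ] tool-y angle -2.491917723369753 F [ 0.01186101  0.25605613 -0.01601852] [-0.05803216  0.07243006 -0.07495094] q [-0.47  0.67  0.03  2.01 -0.04  0.46 -0.46]
tilt 21.99944631645057 off [ 0.00122192 -0.00130465  0.017239  ] rim along peg 0.08153003866701564 rim lateral e 0.00020795511449658854 foot e 0.003872147576344173 1251
```

>>> move_arm(rows=[[0.0017,0,0.0041,0,0.045],[0.0017,0,0.0041,0,0.045],[0.0019,0,0.0041,0,0.045],[0.0019,0,0.0041,0,0.045],[0.0019,0,0.0041,0,0.045],[0,0,0,0,0.045]])

```text
clock: 26.37
tool_pos: [0.4719, 0.1894, 0.2993]
eef_rot: [0.722, 0.692, -0.0, -0.0]
contact_force: [-0.2, -0.1, -1.9]
opening: 0.661
finger_force: 30.0
```

>>> move_arm(rows=[[0.0017,0,0.0036,0,0.045],[0,0,0,0,0.045]])

```text
clock: 26.53
tool_pos: [0.472, 0.1912, 0.2958]
eef_rot: [0.722, 0.692, -0.0, -0.0]
contact_force: [0.0, 1.3, -4.4]
opening: 0.658
finger_force: 30.0
```

```bash
python3 - <<'E'
from h import *
z=r.get_state()['tool_pos'][2];s=(z-.197)/.9063
print(z,s); to(.4712,.2365-.4226*s,z);tilt()
E
```

```text
0.29584118872204324 0.10906012216930733
shift [-0.0008 -0.0007  0.    ] tool-y angle -2.4865037332656574 F [ 0.02807852  1.31256417 -4.42461763] [ 0.17968386 -0.01914296  0.02776742] q [-0.49  0.72  0.03  2.02 -0.04  0.41 -0.47]
tilt 21.921825107406644 off [ 0.00156392 -0.0014571   0.01735888] rim along peg 0.055091426771745215 rim lateral e 0.0001811187127044485 foot e 0.003940009967580087 1176
```

>>> move_arm(rows=[[0.0004,0,0.0018,0,0.045],[0.0004,0,0.0018,0,0.045],[0,0,0,0,0.045]])

```text
clock: 26.88
tool_pos: [0.4722, 0.1914, 0.2927]
eef_rot: [0.723, 0.691, -0.0, -0.0]
contact_force: [-0.8, -0.1, -4.1]
opening: 0.662
finger_force: 30.0
```

>>> move_arm(rows=[[0.0006,0,0.0018,0,0.045],[0,0,0,0,0.045]])

```text
clock: 27.05
tool_pos: [0.4722, 0.1921, 0.2908]
eef_rot: [0.722, 0.691, -0.0, -0.0]
contact_force: [0.1, -0.3, -3.8]
opening: 0.659
finger_force: 30.0
```

>>> move_arm(rows=[[0.0008,0,0.0018,0,0.045],[0,0,0,0,0.045]])

```text
clock: 27.22
tool_pos: [0.4723, 0.193, 0.289]
eef_rot: [0.722, 0.691, -0.0, -0.0]
contact_force: [-0.1, 0.5, -2.6]
opening: 0.659
finger_force: 30.0
```

```bash
python3 - <<'E'
from h import *
z=r.get_state()['tool_pos'][2];s=(z-.197)/.9063
print(z,s); to(.4712,.2365-.4226*s,z);tilt()
E
```

```text
0.2890200688251131 0.10153378442581165
shift [ 0.0006 -0.0011  0.    ] tool-y angle -2.5111982778475554 F [-0.08659142  0.50712355 -2.60292054] [-0.0225376   0.08695442 -0.04948639] q [-0.49  0.73  0.03  2.02 -0.04  0.39 -0.48]
tilt 21.973430736298333 off [ 0.00136014 -0.00123121  0.01718827] rim along peg 0.04804898028289953 rim lateral e -0.0011888940283731157 foot e 0.0025070385068159534 1160
```

>>> move_arm(rows=[[0.0006,0,0.0018,0,0.045],[0,0,0,0,0.045]], newtons=35)

```text
clock: 27.48
tool_pos: [0.4723, 0.193, 0.2879]
eef_rot: [0.723, 0.691, -0.0, 0.0]
contact_force: [-1.6, -2.1, 4.8]
opening: 0.661
finger_force: 35.0
```

>>> move_arm(rows=[[0.0006,0,0.0018,0,0.045],[0,0,0,0,0.045]])

```text
clock: 27.65
tool_pos: [0.4722, 0.1926, 0.2866]
eef_rot: [0.723, 0.691, -0.001, 0.001]
contact_force: [-2.6, -4.2, 10.0]
opening: 0.661
finger_force: 35.0
```

>>> move_arm(rows=[[0.0006,0,0.0015,0,0.045],[0,0,0,0,0.045]])

```text
clock: 27.82
tool_pos: [0.4722, 0.1925, 0.2859]
eef_rot: [0.723, 0.691, -0.001, 0.001]
contact_force: [-3.8, -6.0, 19.0]
opening: 0.66
finger_force: 35.0
```

```bash
python3 - <<'E'
from h import *
z=r.get_state()['tool_pos'][2];s=(z-.197)/.9063
print(z,s); to(.4712,.2365-.4226*s,z);tilt()
E
```

```text
0.2858978671223511 0.09808878640886141
shift [ 0.0025 -0.0012 -0.    ] tool-y angle -2.648484810185056 F [-3.82097537 -6.03429592 19.03642883] [-1.13385254  0.91276728  0.12766281] q [-0.5   0.74  0.03  2.02 -0.04  0.39 -0.48]
tilt 24.887896301275827 off [ 0.00040053 -0.00131684  0.01762748] rim along peg 0.046220287732459134 rim lateral e -0.0011849401459358491 foot e -0.0010479797280731548 1140
```

The cup squared itself (24.9°, rim at 46 mm, which is on the face). One more press to about 28 N, then unload and release.

>>> move_arm(rows=[[0.0015,0,0.0015,0,0.045],[0.0005,0,0.0005,0,0.045],[0,0,0,0,0.045]], newtons=45)

```text
clock: 28.17
tool_pos: [0.4722, 0.1928, 0.2854]
eef_rot: [0.724, 0.69, -0.002, 0.002]
contact_force: [-6.0, -11.3, 35.2]
opening: 0.659
finger_force: 45.0
```

```bash
python3 - <<'E'
from h import *
tilt()
E
```

```text
tilt 25.094207154528174 off [ 0.00012599 -0.00145291  0.0177507 ] rim along peg 0.04587369828872183 rim lateral e -0.0011556574900536236 foot e -0.0012707531899754723 1150
```

>>> move_arm(rows=[[-0.0012,0,-0.0015,0,0.045],[-0.0012,0,-0.0015,0,0.045],[0,0,0,0,0.045]])

```text
clock: 28.52
tool_pos: [0.4722, 0.1926, 0.2861]
eef_rot: [0.723, 0.691, -0.001, 0.001]
contact_force: [-3.5, -5.3, 12.3]
opening: 0.658
finger_force: 45.0
```

>>> move_arm(rows=[[-0.001,0,-0.0013,0,0.045],[0,0,0,0,0.045],[0,0,0,0,0.088],[0,0,0,0,0.088],[0,0,0,0,0.088],[0,0,0,0,0.088],[0,0,0,0,0.088]])

```text
clock: 29.1
tool_pos: [0.4724, 0.1937, 0.2864]
eef_rot: [0.722, 0.692, 0.0, -0.0]
contact_force: [0.1, 0.2, -0.3]
opening: 0.994
finger_force: 0.0
```

>>> move_arm(rows=[[0,0,-0.01,0,0.088],[0,0,-0.02,0,0.088],[0,0,-0.02,0,0.088],[0,0,-0.02,0,0.088],[0,0,-0.02,0,0.088],[0,0,-0.02,0,0.088],[0,0,-0.02,0,0.088],[0,0,0,0,0.088]])

```text
clock: 29.77
tool_pos: [0.4732, 0.1936, 0.4206]
eef_rot: [0.723, 0.691, 0.004, 0.001]
contact_force: [0.1, -0.0, 0.0]
opening: 0.997
finger_force: 0.0
```

>>> move_arm(rows=[[0,-0.025,0,0,0.088],[0,-0.025,0,0,0.088],[0,-0.025,0,0,0.088],[0,0,0,0,0.088]])

```text
clock: 30.1
tool_pos: [0.3928, 0.1963, 0.4161]
eef_rot: [0.721, 0.693, -0.003, -0.001]
contact_force: [-0.0, -0.5, -1.0]
opening: 1.002
finger_force: 0.0
```

```bash
python3 - <<'E'
from h import *
fit(1,.060,.14,.155,2)
fit(-1,.056,.11,.116,2)
s=snap('scene');cv2.imwrite('pics/s7.png',cv2.resize(s['color'][110:260,205:325],None,fx=4,fy=4,interpolation=cv2.INTER_CUBIC)[...,::-1])
E
```

```text
scene 1219 offset mm [-1.97739768  6.21350473] tilt deg [-0.60178025  0.72412299] rms 0.0014817790461833706
 foot n 21 med 0.15348225530848641 slopes deg [ 0.64678922 -1.25319027]
top 619 offset mm [0.94824308 4.99098009] tilt deg [-1.10009285  0.86943491] rms 0.0011266059608867024
 foot n 387 med 0.1513790827649383 slopes deg [ 1.68856178 -0.55627856]
scene 452 offset mm [-1.79142402  0.65244011] tilt deg [ 0.28228812 -0.18160744] rms 0.0005912083775219758
 foot n 634 med 0.11638374967196172 slopes deg [ 0.29949752 -0.42559629]
top 0 offset mm [0. 0.] tilt deg [0. 0.] rms nan
  return _methods._mean(a, axis=axis, dtype=dtype,
  ret = ret.dtype.type(ret / rcount)
```

View pics/s7.png

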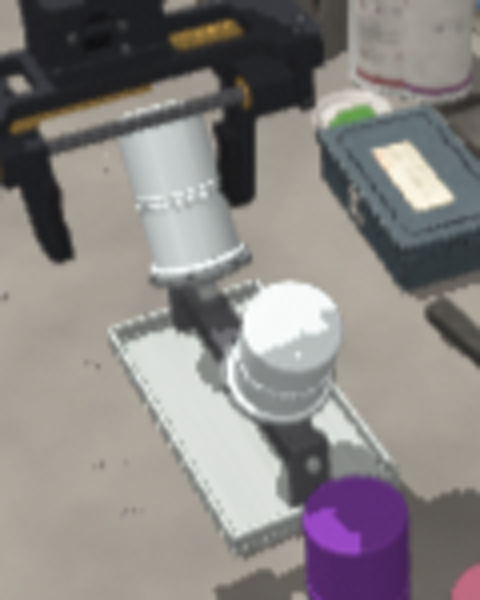

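The short cup is centred and square (fit within 0.6 mm). The tall cup's offset of about 5 mm looks doubtful, so I'll check it directly before handing in.

```bash
cat > chk.py <<'E'
from h import *
c=np.array([.4763,.2795,0]);Rz=R.from_euler('z',-2.52,degrees=True)
for sg,L,segs in((1,.1535,((.06,.07),(.07,.08),(.085,.095),(.1,.11),(.11,.12),(.13,.145))),(-1,.1164,((.058,.068),(.07,.08),(.085,.095),(.1,.108)))):
    ax=Rz.apply([0,sg*np.sin(np.radians(25)),np.cos(np.radians(25))]);root=c+Rz.apply([0,sg*.045,.05]);ex=Rz.apply([1,0,0]);ey=np.cross(ax,ex)
    for nm in('scene','top'):
        A=[]
        for i in range(4):
            s=snap(nm);P=s['P']-root;A.append(np.stack([P@ex,P@ey,P@ax],-1).reshape(-1,3)[s['color'].min(-1).ravel()>90])
        A=np.concatenate(A);A=A[np.isfinite(A).all(1)];A=A[np.hypot(A[:,0],A[:,1]-.003)<.045]
        print(sg,nm,'strip centre e mm',[(len(k),round(1e3*float(np.median(k[:,1]+np.sqrt(.0009-(k[:,0]+.001)**2))),1)) for a,b in segs for k in [A[(A[:,2]>a)&(A[:,2]<b)&(abs(A[:,0]+.001)<.012)&(A[:,1]<-.01)]] if len(k)>3])
        k=A[abs(A[:,2]-L)<.004];k=k[np.hypot(k[:,0],k[:,1]-.003)<.038]
        if len(k)>60:
            print('   foot',len(k),np.array(cv2.minEnclosingCircle(k[:,:2].astype(np.float32))[0])*1e3,cv2.minEnclosingCircle(k[:,:2].astype(np.float32))[1]*1e3,'e range',np.percentile(k[:,1],[1,99]))
E
python3 chk.py
```

```text
1 scene strip centre e mm [(131, 6.3), (123, 6.4), (124, 6.4), (131, 6.7), (127, 7.1), (204, 7.3)]
1 top strip centre e mm [(57, 5.0), (61, 5.6), (62, 5.5), (67, 5.7), (67, 6.0), (104, 6.1)]
   foot 898 [-0.01730038  3.2096433 ] 31.269729137420654 e range [-0.0239611   0.03095757]
-1 scene strip centre e mm [(50, 0.6), (50, 0.2), (49, 0.7), (47, 0.5)]
   foot 1795 [-2.51209573 -0.41106006] 30.843086540699005 e range [-0.02851778  0.02749764]
-1 top strip centre e mm []
```

The tall cup sits about 3–5 mm outward and leans about 0.9°, so it may be partly up the cone. I'll nudge it inward and press once more.

>>> move_arm(rows=[[0.023,0,-0.002,0,0.088],[0.023,0,-0.002,0,0.088],[0.023,0.012,-0.002,0,0.088],[0.023,0.012,-0.002,0,0.088],[0.023,0.012,-0.002,0,0.088],[0.023,0.013,0,0,0.088],[0.023,0.013,0,0,0.088],[0.023,0.013,0,0,0.088],[0,0,0,0,0.088]])

```text
clock: 32.1
tool_pos: [0.4815, 0.3816, 0.4261]
eef_rot: [0.721, 0.693, 0.002, -0.001]
contact_force: [-0.0, 1.2, 0.4]
opening: 0.996
finger_force: 0.0
```

```bash
python3 - <<'E'
from h import *
to(.4795,.385,.3185)
E
```

```text
shift [ 0.0029 -0.0023  0.1076] tool-y angle -2.3186187547334773 F [-0.03883628  1.22504277  0.3607281 ] [-0.02761396  0.05672697  0.02066975] q [-0.78  0.65  0.07  1.58 -0.05  0.91 -0.74]
```

>>> move_arm(rows=[[0.003,-0.002,0,0,0.088],[0,0,0.02,0,0.088],[0,0,0.02,0,0.088],[0,0,0.02,0,0.088],[0,0,0.02,0,0.088],[0,0,0.018,0,0.088],[0,0,0.01,0,0.088],[0,0,0,0,0.088],[0,0,0,0,0.045],[0,0,0,0,0.045]])

```text
clock: 32.93
tool_pos: [0.4788, 0.3802, 0.3197]
eef_rot: [0.723, 0.691, 0.001, 0.0]
contact_force: [-0.1, 1.4, -0.3]
opening: 0.873
finger_force: 0.0
```

>>> move_arm(rows=[[0,0,0,0,0.045],[0,0,0,0,0.045],[0,0,0,0,0.045],[0,0,0,0,0.045],[0,0,0,0,0.045],[0,0,0,0,0.045]], newtons=50)

```text
clock: 33.43
tool_pos: [0.479, 0.3805, 0.3193]
eef_rot: [0.723, 0.691, 0.001, 0.0]
contact_force: [0.9, 1.6, 5.2]
opening: 0.664
finger_force: 49.9
```

>>> move_arm(rows=[[-0.0015,0,-0.0005,0,0.045],[-0.0015,0,-0.0005,0,0.045],[-0.0015,0,-0.0005,0,0.045],[0,0,0,0,0.045]])

```text
clock: 33.77
tool_pos: [0.4785, 0.3771, 0.3206]
eef_rot: [0.722, 0.692, 0.002, -0.001]
contact_force: [1.1, 4.8, 3.1]
opening: 0.664
finger_force: 49.9
```

```bash
python3 chk.py | head -3
```

```text
1 scene strip centre e mm [(120, 4.5), (130, 4.7), (124, 4.4), (136, 4.5), (131, 4.1), (200, 4.0)]
   foot 329 [-5.49275381  0.32767933] 31.798813492059708 e range [-0.02716607  0.02817642]
1 top strip centre e mm [(56, 2.9), (57, 3.0), (58, 2.9), (59, 2.7), (64, 3.1), (36, 2.8)]
```

The cup is now square (offset constant along its length) and within the cone's slack. Pressing along the axis.

>>> move_arm(rows=[[-0.0006,0,0.0015,0,0.045],[-0.0006,0,0.0015,0,0.045],[-0.0006,0,0.0012,0,0.045],[0,0,0,0,0.045]])

```text
clock: 34.9
tool_pos: [0.4783, 0.3773, 0.3195]
eef_rot: [0.722, 0.692, 0.004, -0.002]
contact_force: [-2.0, 6.9, 22.1]
opening: 0.663
finger_force: 49.8
```

```bash
python3 chk.py | head -3
```

```text
1 scene strip centre e mm [(128, 4.8), (123, 5.4), (130, 5.1), (132, 5.4), (124, 5.4), (202, 5.5)]
   foot 297 [-6.44064741  3.68684763] 32.25978836417198 e range [-0.02648964  0.03049138]
1 top strip centre e mm [(58, 3.7), (63, 3.7), (64, 3.6), (56, 4.0), (69, 4.3), (14, 4.0)]
```

>>> move_arm(rows=[[-0.0015,0,0.0003,0,0.045],[-0.0015,0,0.0003,0,0.045],[-0.001,0,0.0003,0,0.045],[0,0,0,0,0.045]])

```text
clock: 36.03
tool_pos: [0.4779, 0.3756, 0.3198]
eef_rot: [0.722, 0.692, 0.007, -0.003]
contact_force: [-3.4, 10.4, 24.9]
opening: 0.662
finger_force: 49.8
```

```bash
python3 chk.py | head -3
```

```text
1 scene strip centre e mm [(124, 4.6), (129, 4.7), (130, 4.4), (130, 4.8), (129, 4.6), (202, 4.7)]
   foot 295 [-7.41085643  1.16877805] 31.35014697909355 e range [-0.02736895  0.02972488]
1 top strip centre e mm [(53, 3.6), (59, 3.5), (61, 3.3), (65, 3.4), (61, 3.6), (7, 2.0)]
```

>>> move_arm(rows=[[0.001,0,-0.0013,0,0.045],[0.001,0,-0.0013,0,0.045],[0.001,0,-0.001,0,0.045],[0,0,0,0,0.045]])

```text
clock: 37.17
tool_pos: [0.4782, 0.3761, 0.3204]
eef_rot: [0.722, 0.692, 0.004, -0.002]
contact_force: [0.1, 7.8, 9.6]
opening: 0.662
finger_force: 49.9
```

>>> move_arm(rows=[[0.0015,0,-0.0005,0,0.045],[0,0,0,0,0.045],[0,0,0,0,0.088],[0,0,0,0,0.088],[0,0,0,0,0.088],[0,0,0,0,0.088],[0,0,0,0,0.088]])

```text
clock: 37.75
tool_pos: [0.4781, 0.3735, 0.3184]
eef_rot: [0.723, 0.691, -0.001, 0.0]
contact_force: [0.1, -0.6, 0.2]
opening: 0.996
finger_force: 0.0
```

>>> move_arm(rows=[[0,0,-0.01,0,0.088],[0,0,-0.02,0,0.088],[0,0,-0.02,0,0.088],[0,0,-0.02,0,0.088],[0,0,-0.02,0,0.088],[0,0,-0.02,0,0.088],[0,-0.03,0,0,0.088],[0,-0.03,0,0,0.088],[0,-0.03,0,0,0.088],[0,0,0,0,0.088]])

```text
clock: 38.58
tool_pos: [0.3826, 0.3792, 0.4295]
eef_rot: [0.72, 0.694, -0.002, -0.002]
contact_force: [-0.5, 0.5, -0.5]
opening: 0.998
finger_force: 0.0
```

```bash
python3 chk.py; python3 -c "
from h import *
fit(1,.060,.14,.153,2)
t=snap('top')['P'];o=np.load('top0.npz')['P']
for n,(u,v) in dict(purple=(346,236),pinkA=(376,222),pinkB=(410,203),dropper=(298,159),stick=(375,259)).items(): print(n,t[v,u]-o[v,u])
print(r.get_state()['clock'])" 2>/dev/null
```

```text
1 scene strip centre e mm [(128, 4.4), (125, 4.7), (125, 4.2), (126, 4.5), (132, 4.5), (201, 4.3)]
   foot 342 [-2.76838755 -0.39549105] 30.899109318852425 e range [-0.02814727  0.02788784]
1 top strip centre e mm [(53, 3.0), (59, 3.0), (64, 2.9), (65, 3.0), (63, 3.0), (96, 3.2)]
   foot 111 [ 6.83808466 -5.52180782] 27.64848992228508 e range [-0.02793589  0.01784742]
-1 scene strip centre e mm [(50, 0.7), (46, 0.5), (58, 0.5), (45, 0.5)]
   foot 1801 [-2.32506986  0.21978593] 30.588988214731216 e range [-0.02856061  0.02742823]
-1 top strip centre e mm []
   foot 1084 [ 1.57829875 -0.87791542] 31.12269937992096 e range [-0.02873898  0.02690669]
scene 1318 offset mm [-2.34213098  4.43541845] tilt deg [-0.43974895 -0.25231467] rms 0.0014271942243537943
 foot n 81 med 0.15341645299339743 slopes deg [0.39110064 0.33532856]
top 587 offset mm [0.07191484 3.13758629] tilt deg [-0.61862863 -0.25367516] rms 0.0011009762110701475
 foot n 27 med 0.1510993626931836 slopes deg [13.23134828 -1.97874314]
purple [-3.44744672e-05  4.29488176e-05  6.77721714e-04]
pinkA [-0.0005652   0.00093545  0.00676316]
pinkB [-0.0014387   0.00250759  0.01116886]
dropper [ 0.00100109  0.0002084  -0.00404881]
stick [-2.32888962e-06 -4.82093398e-05 -3.65262569e-04]
39.6333
```

Both cups are square on their rings, everything else is unmoved apart from depth noise, and the arm is clear. Handing in.

```bash
python3 -c "
from plant import r
print(r.finish_job())"
```

```text
the job is handed in; nothing more can be done
None
```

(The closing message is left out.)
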